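# Outgas resin mounts under vacuum

### The job

Put the resin mounts to outgas in the vacuum chamber: stand every mount in the open chamber with its metal section upward, set the lid flush on the rim all round, and shut the vent cock. Then open the pump valve by its handwheel until it comes up against the stop, and back it off a quarter turn so that it cannot seize. Knock nothing over.

Things in the scene. Friction and masses are not known exactly. Their poses are not given: they have to be found in the camera images.
- station: Fixed vacuum unit on a base plate: open aluminium chamber, brass gate valve with grey handwheel at its +y side, small pump (to 0.12 m high) at its +x, +y corner, dial gauge (0.13 m high) close behind the chamber's +x wall. Origin: on the bench under the chamber's centre; z up, y along the chamber's long side, towards the valve. The plate is 6 mm thick, from x = -0.09 and y = -0.11 to y = 0.295.
- chamber_floor (a point): Centre of the chamber's flat inner floor, 16 mm above the bench and 50 mm below the rim; axes as the station's. Inside the chamber measures 128 (x) x 168 (y) mm.
- chamber_rim (a point): Centre of the chamber's mouth, level with its flat rim, 66 mm above the bench; axes as the station's. The chamber measures 160 (x) x 200 (y) mm outside, its walls are 16 mm thick.
- lid: Loose clear acrylic lid, 160 (x) x 200 (y) mm like the chamber's outside, 15 mm thick with the white seal under it, 0.5 kg, no locating lip: it just lies on the rim. Origin: centre of the seal's underside, z up. It is the same after a half turn. Starts flat on the bench.
- lid_handle (a point): Centre of the lid's black handle bar, 53 mm above the lid's underside: the bar lies along the lid's y, 114 mm long, 15 mm wide (x), 14 mm high, and stands on two 14 mm posts at y = +-45 mm with 31 mm of air under it.
- mount_1: Cast resin mount: a grey cylinder 30 mm in diameter and 24 mm high, 0.03 kg, with a bright metal section in its upper face. Origin: centre of its underside; z up out of the face with the metal section. Starts upright on the bench. Two to four mounts are there; absent ones have no pose.
- mount_2: Cast resin mount: a grey cylinder 30 mm in diameter and 24 mm high, 0.03 kg, with a bright metal section in its upper face. Origin: centre of its underside; z up out of the face with the metal section. Starts upright on the bench. Two to four mounts are there; absent ones have no pose.
- mount_3: Cast resin mount: a grey cylinder 30 mm in diameter and 24 mm high, 0.03 kg, with a bright metal section in its upper face. Origin: centre of its underside; z up out of the face with the metal section. Starts upright on the bench. Two to four mounts are there; absent ones have no pose.
- mount_4: Cast resin mount: a grey cylinder 30 mm in diameter and 24 mm high, 0.03 kg, with a bright metal section in its upper face. Origin: centre of its underside; z up out of the face with the metal section. Starts upright on the bench. Two to four mounts are there; absent ones have no pose.
- vent_lever (a joint): Vent cock's lever, a quarter turn about an upright pin: 0 = open (lever points to the station's -y, straight out from the chamber wall), 1.57 = shut, at its stop (lever points to the station's -x, across the pipe). It turns clockwise seen from above to shut and stays where it is left; about 1 N at its tip moves it.
- vent_pivot (a point): Lever's pin, 26 mm out from the chamber's -y wall; the lever's underside is 66 mm above the bench.
- vent_tip (a point): On the lever's blue grip, 56 mm from the pin; axes turn with the lever (its y points from the tip to the pin). The grip is 17 mm wide and 10 mm high, its middle at this point's height, with free space under it; shut, it lies 17 mm from the chamber wall.
- pump_wheel (a joint): Angle of the pump valve's handwheel about its upright axis: 0 = shut; grows as it is turned anticlockwise seen from above, which opens the valve. The open stop is hard, at 16.34 (2.6 turns). It turns with about 2 N at the handle and stays where it is left; a threaded stem rises 14 mm through the hub as it opens.
- wheel_hub (a point): Centre of the handwheel, on its axis, 136 mm above the bench; the wheel is 115 mm across.
- wheel_handle (a point): Middle of the wheel's upright revolving handle, black plastic, 50 mm from the axis: 21 mm thick, its waist from 12 to 57 mm above the wheel's plane, this point 35 mm above it. It spins freely on its pin, so that a held handle can be led round the circle without turning the hand.
- flask_1: Conical flask standing behind, 63 mm across, 105 mm high; origin under its centre, z up. Leave it.
- cream_bottle: Brown reagent bottle standing behind, 62 mm across, 130 mm high; origin under its centre, z up. Leave it.

How it is judged (in metres and radians):
On the way, in this order (a step that is already met when the one before it is completed fails the run):
1. every mount that is there stands in the chamber, metal section up (x of mount_1 in the frame of chamber_floor between -0.052 and 0.052 m and y of mount_1 in the frame of chamber_floor between -0.072 and 0.072 m and z of mount_1 in the frame of chamber_floor between -0.005 and 0.005 m and angle between each of mount_1, mount_2, mount_3, mount_4's own z axis and vertical below 0.15 rad and x of mount_2 in the frame of chamber_floor between -0.052 and 0.052 m and y of mount_2 in the frame of chamber_floor between -0.072 and 0.072 m and z of mount_2 in the frame of chamber_floor between -0.005 and 0.005 m and x of mount_3 in the frame of chamber_floor between -0.052 and 0.052 m and y of mount_3 in the frame of chamber_floor between -0.072 and 0.072 m and z of mount_3 in the frame of chamber_floor between -0.005 and 0.005 m and x of mount_4 in the frame of chamber_floor between -0.052 and 0.052 m and y of mount_4 in the frame of chamber_floor between -0.072 and 0.072 m and z of mount_4 in the frame of chamber_floor between -0.005 and 0.005 m), for 0.3 s.
2. the lid lies flush on the rim and the vent cock is shut (x of lid in the frame of chamber_rim between -0.006 and 0.006 m and y of lid in the frame of chamber_rim between -0.006 and 0.006 m and z of lid in the frame of chamber_rim between -0.004 and 0.004 m and angle between the y axis of lid and the y axis of station, either way round below 0.07 rad and angle between lid's own z axis and vertical below 0.03 rad and value of joint vent_lever above 1.4 rad), for 0.3 s.
3. the pump valve is opened to its stop, the lid on and the vent shut (all of step 2 and value of joint pump_wheel above 16.2563 rad), for 0.1 s.
At the end, for the whole second after the job is handed in: Every mount present stands upright on the chamber floor; the lid lies on the rim within 6 mm of flush either way and 0.07 rad of square; the vent lever is past 1.40 rad; the handwheel stands a quarter turn (within 0.4 rad) short of the open stop; all is at rest (all of step 1 and all of step 2 and value of joint pump_wheel between 14.3655 and 15.1655 rad and linear speed of each of mount_1, mount_2, mount_3, mount_4, lid below 0.02 m/s); the robot touches nothing.
It fails at once if the flask or reagent bottle is knocked over (angle between any of flask_1, cream_bottle's own z axis and vertical above 0.5 rad).
Of mount_1, mount_2, mount_3, mount_4 only 2 to 4 are there at a start; the rules pass over those that are not, and their reading is None.
At some moment in a run one of mount_1, mount_2, mount_3, mount_4, lid may be knocked a few centimetres aside while the robot is not near it.
It also fails if it takes over 210 s, if anything falls off the work surface, if the arm or the gripper's body presses on something with over 40 N, if the wrist force passes 120 N, or if a joint passes its speed limit or range.

### The arm

A 6-joint arm with a two-finger parallel gripper is mounted at the origin on a cart in front of the work surface, level with it; the furniture and walls round the work are solid. World frame = base frame: x ahead of the robot, y to its left, z up, the work surface at z = 0. Lengths are in m, angles in degrees, forces in N, time in s.
With the tool pointing down it reaches from about 0.3 to 0.85 m from the base axis. Payload 4.2 kg.
Tool frame: the origin (TCP) lies between the finger pads; the fingertips stand 22 mm ahead of it and the grasp point (between the pads) lies 3 mm ahead of it (ctrl.finger_overhang is the z of the fingertips in the tool frame, in m); z points along the fingers, x is the direction in which the jaws open and shut, and the axes are right-handed (so a half turn about z gives the same grasp; the last joint's range is limited). The gripper opens to 91 mm and grips with 3 to 60 N. Pads are 32 mm wide; open, the fingers measure 118 mm over their backs; the gripper's body (76 mm by 178 mm) begins 60 mm behind the grasp point.
Start: joints at [66.349, 18.312, 89.639, -0, 72.044, -1.146], TCP at [0.22, 0.531, 0.201] pointing down, gripper open.
Joint ranges: [-177.97, 177.97], [-48.28, 115.42], [12.27, 149.76], [-77.06, 257.06], [2.81, 150.46], [-146.56, 146.56]. Speed limits (degrees/s): [147.25, 147.25, 180, 180, 180, 180].

### API

Orientations are given as [roll, pitch, yaw] about the fixed x, y, z axes, in that order (R = Rz(yaw) Ry(pitch) Rx(roll)).
In Python, from cell import ctrl gives the robot as it stands.
- The arm moves only by the shell command python3 -m jog 'ROWS' [FORCE]. ROWS is JSON, a list of rows, each a list of 5 numbers: the shift along the tool's x, y, z in m, then the turn about the tool's z in rad, then the opening, from 0 (shut) to 1 (fully open). A call has 1 to 10 rows; each row is the pose to reach, as a shift and turn from the pose measured when the call began, along the tool's axes at that moment; what a row does not reach only later rows make up. A row lasts 1/12 s, in which the tool goes at most 41.7 mm and 7.16 degrees, less where a joint would pass 70% of its speed; a pose out of reach is approached as far as the arm can. A call with a gripper value outside its range is refused whole. The fingers move at their own pace and stop on an object; FORCE is the grip in N (left out, the last holds). Time passes only in rows, so rows that repeat a pose let the fingers close. It gives the time, the measured TCP pose, the force and the opening at its end, in the units of the state.
- ctrl.observe(): the state, without advancing time (a new reading comes with each control period).
- ctrl.snapshot(name): name is "scene" or "top" or "wrist"; returns the picture (420x560x3 uint8, blue, green, red); there is no depth.
- ctrl.camera_info(name): a dict with "mtx" (3x3 intrinsics, pixels), "pose" (4x4, takes a point from camera to world coordinates). Camera axes: x right, y down, z forward; pixel columns grow to the right and rows downward; lengths in m; the calibration is good to about 2 mm. A picture is of the moment at which its call begins: read the wrist's pose just before it. camera_info takes no time and is no camera call; for the wrist camera it gives the pose at the moment of the call.
- ctrl.hand_in(): hands the job in, once; it reports no verdict.
Trained networks look in the newest picture that a camera, given by its name, has taken for a name from the list of things; names that differ only in an ending like _2 or _b are one class to them, and where a whole thing is asked for, a point or a joint stands for the part that bears it (a point fixed in the world has none). Each returns a list of dicts, best first, with "confidence" (0 to 1); they miss things now and then, are a little off and sometimes report something else, mostly with a low value. They report only what shows in the picture. A call takes as long as a camera call.
- ctrl.recognise(target, camera): "position" ([x, y, z] in m, in world coordinates, good to about 4 mm: the middle of the surface that is visible of it).
The state is a dict: "time": time; "joint_pos": joint angles; "qvel": joint speeds; "tau": joint torques, N m; "tool_pos": TCP position; "orientation": TCP orientation; "force": force on the tool from outside, world axes, zero at the start; "wrist_torque": the same for the moment, N m; "finger_gap": finger opening in m.
Only numpy, scipy, OpenCV 4.12 (cv2) and the standard library are available. Lean on these libraries where they do the work, as an engineer would, in place of code of your own. Each camera call takes 0.05 s, during which the arm holds its last target. There are 200 camera calls.

## Working session

There is one attempt and no reset: what is moved stays moved. The work goes in short steps, Python scripts to look and compute and a shell command to move; the robot and the scene stay as the last step left them, time stands still between calls to the robot, and variables do not carry over. Pictures are saved under pics/ and viewed, about 12 in all and at most 16, crops included, and the job is handed in when it is done.

```bash
mkdir -p pics; ls; cat > h.py <<'E'
import numpy as np, cv2
from cell import ctrl
from scipy.spatial.transform import Rotation as R
def pix(cam,p):
    i=ctrl.camera_info(cam);T=np.linalg.inv(np.array(i['pose']));q=T[:3,:3]@np.array(p)+T[:3,3];u=np.array(i['mtx'])@q;return u[:2]/u[2]
def ray(cam,uv,z):
    i=ctrl.camera_info(cam);T=np.array(i['pose']);d=T[:3,:3]@np.linalg.inv(np.array(i['mtx']))@np.array([uv[0],uv[1],1.]);o=T[:3,3];return o+d*(z-o[2])/d[2]
def rec(n,cam,c=.2):
    for r in ctrl.recognise(n,cam):
        if r['confidence']>c: print(n,cam,round(r['confidence'],2),np.round(r['position'],4),np.round(pix(cam,r['position'])))
def st():
    s=ctrl.observe();print('t',round(s['time'],2),np.round(s['tool_pos'],4),np.round(s['orientation'],2),'F',np.round(s['force'],1),'gap',round(s['finger_gap'],4),'j',np.round(s['joint_pos'],1));return s
def to(p,yaw=None):
    s=ctrl.observe();Rm=R.from_euler('xyz',s['orientation'],degrees=True)
    d=Rm.inv().apply(np.array(p)-np.array(s['tool_pos']));print('shift',np.round(d,4))
E
python3 - <<'E'
from h import *
st()
a=ctrl.snapshot('scene');b=ctrl.snapshot('top')
cv2.imwrite('pics/scene.png',a);cv2.imwrite('pics/top.png',b)
for n in ['mount_1','lid','lid_handle','station','vent_lever','vent_tip','vent_pivot','pump_wheel','wheel_hub','wheel_handle','flask_1','cream_bottle']:
    for c in ['scene','top']: rec(n,c)
for c in ['scene','top']: print(np.round(ctrl.camera_info(c)['pose'],3).tolist())
E
```

```text
pics
t 0.0 [0.2199 0.5307 0.1997] [-1.800e+02  1.000e-01  6.749e+01] F [-0.2  0.1 -0.2] gap 0.0914 j [66.3 18.4 89.7 -0.  72.  -1.1]
mount_1 scene 0.68 [ 0.4443 -0.157   0.0267] [301. 288.]
mount_1 scene 0.5 [ 0.3965 -0.3719  0.0257] [372. 342.]
mount_1 scene 0.46 [ 0.5753 -0.3154  0.0111] [380. 287.]
mount_1 top 0.59 [ 0.4506 -0.1546  0.0239] [322. 257.]
lid scene 0.73 [ 0.5738 -0.316   0.0126] [380. 287.]
lid top 0.8 [ 0.5865 -0.3133  0.0159] [368. 217.]
lid_handle scene 0.64 [ 0.5773 -0.317   0.0174] [381. 285.]
lid_handle top 0.98 [ 0.5826 -0.3079  0.0108] [366. 218.]
station scene 0.78 [0.5565 0.1939 0.0473] [224. 213.]
station top 0.81 [0.5843 0.2191 0.0136] [210. 219.]
vent_lever scene 0.7 [0.5244 0.312  0.1447] [184. 179.]
vent_lever scene 0.47 [ 0.5518 -0.0427  0.071 ] [288. 236.]
vent_lever top 0.55 [ 0.5556 -0.0436  0.0747] [288. 225.]
vent_lever top 0.52 [0.5304 0.3069 0.1447] [177. 233.]
vent_tip scene 0.57 [ 0.555  -0.047   0.0786] [289. 234.]
vent_tip top 0.44 [ 0.5574 -0.0443  0.0724] [289. 225.]
vent_pivot scene 0.77 [0.5575 0.1933 0.0468] [224. 213.]
vent_pivot top 
[... 210 characters left out ...]

wheel_hub scene 0.63 [0.5267 0.3113 0.144 ] [184. 179.]
wheel_hub top 0.61 [ 0.5826 -0.3099  0.0111] [367. 218.]
wheel_handle top 0.88 [0.5282 0.3073 0.1443] [177. 233.]
flask_1 scene 0.73 [ 0.7723 -0.0497  0.0431] [329. 207.]
flask_1 top 0.74 [ 0.7765 -0.0455  0.0384] [288. 161.]
cream_bottle scene 0.57 [ 0.7145 -0.145   0.0756] [348. 218.]
cream_bottle top 0.73 [ 0.4478 -0.1531  0.0252] [322. 258.]
cream_bottle top 0.7 [ 0.7267 -0.1368  0.1114] [317. 171.]
[[0.56, -0.488, 0.669, -0.203], [-0.828, -0.333, 0.451, -0.544], [0.003, -0.807, -0.591, 0.816], [0.0, 0.0, 0.0, 1.0]]
[[-0.011, -0.993, 0.115, 0.403], [-1.0, 0.012, 0.005, -0.026], [-0.007, -0.115, -0.993, 1.844], [0.0, 0.0, 0.0, 1.0]]
```

View pics/scene.png

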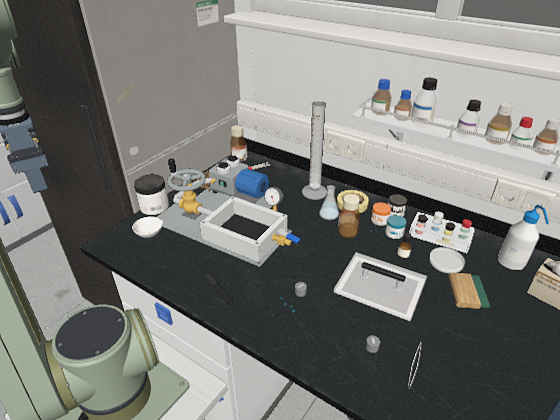

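```bash
python3 -c "
import cv2;a=cv2.imread('pics/top.png')[130:330,130:430];cv2.imwrite('pics/topc.png',cv2.resize(a,None,fx=2.6,fy=2.6,interpolation=cv2.INTER_CUBIC))"
```

```text
(no output)
```

View pics/topc.png

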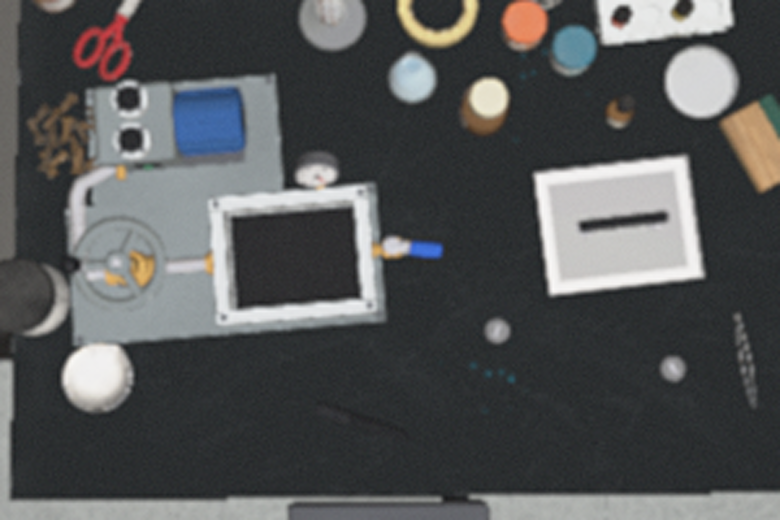

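The top and scene views show two mounts (crop px (497,330) and (672,368)), the lid flat at (620,225), the lever pointing -y and open at (425,250), and the wheel at (120,262). I'll work out the station and lid yaw from their corners, then look closer with the wrist camera.

```bash
python3 - <<'E'
from h import *
c=lambda u,v:(u/2.6+130,v/2.6+130)
for nm,z,P in [('rim',.066,[(208,199),(375,183),(384,309),(217,325)]),('lid',.015,[(534,172),(688,156),(704,277),(548,296)])]:
    Q=np.array([ray('top',c(*p),z) for p in P]);print(nm,np.round(Q[:,:2],3).tolist(),Q.mean(0).round(4))
    for a,b in [(1,0),(2,3)]: d=Q[a]-Q[b]; d=-d; print('len',np.linalg.norm(d).round(3),'y-axis yaw-90',np.degrees(np.arctan2(-d[0],d[1])).round(2))
i=ctrl.camera_info('wrist');s=ctrl.observe();T=np.eye(4);T[:3,:3]=R.from_euler('xyz',s['orientation'],degrees=True).as_matrix();T[:3,3]=s['tool_pos']
print(np.round(np.linalg.inv(T)@np.array(i['pose']),3),i['mtx'])
to([0.42,-0.1,.25])
E
```

```text
rim [[0.621, 0.214], [0.639, 0.002], [0.479, -0.008], [0.462, 0.202]] [0.5502 0.1024 0.066 ]
len 0.213 y-axis yaw-90 4.81
len 0.21 y-axis yaw-90 4.79
lid [[0.658, -0.205], [0.676, -0.406], [0.518, -0.421], [0.496, -0.219]] [ 0.5868 -0.3129  0.015 ]
len 0.202 y-axis yaw-90 5.27
len 0.203 y-axis yaw-90 6.26
[[ 1.     0.     0.001  0.001]
 [-0.001  0.956  0.293 -0.082]
 [-0.001 -0.293  0.956 -0.185]
 [ 0.     0.     0.     1.   ]] [[289.46225665   0.         284.9706254 ]
 [  0.         289.46225665 211.65160767]
 [  0.           0.           1.        ]]
shift [-0.5066  0.4263 -0.0495]
```

```bash
python3 -m jog '[[0,0,-0.04,0,1],[-0.03,0.04,-0.08,-0.1,1],[-0.06,0.08,-0.1,-0.2,1],[-0.09,0.12,-0.12,-0.3,1],[-0.12,0.15,-0.13,-0.4,1],[-0.15,0.18,-0.13,-0.476,1],[-0.18,0.21,-0.13,-0.476,1],[-0.2,0.24,-0.13,-0.476,1],[-0.22,0.27,-0.13,-0.476,1],[-0.24,0.3,-0.13,-0.476,1]]' && python3 - <<'E'
from h import *
to([.47,.08,.33])
E
```

```text
time: 2.13
tool_pos: [0.3898, 0.218, 0.3309]
orientation: [179.9, -0.0, 94.8]
force: [1.4, 0.1, -0.9]
finger_gap: 0.0912
shift [-0.1443  0.0684  0.0009]
```

```bash
python3 -m jog '[[-0.036,0.017,0,0,1],[-0.072,0.034,0,0,1],[-0.108,0.051,0,0,1],[-0.144,0.068,0,0,1],[-0.144,0.068,0,0,1],[-0.144,0.068,0,0,1]]' && python3 - <<'E'
from h import *
st()
a=ctrl.snapshot('wrist');cv2.imwrite('pics/w1.png',cv2.resize(a,None,fx=1.4,fy=1.4))
for n in ['station','vent_tip','vent_lever','pump_wheel','wheel_handle','wheel_hub','mount_1']: rec(n,'wrist')
print(np.array(ctrl.camera_info('wrist')['pose']).round(3).tolist())
E
```

```text
time: 2.63
tool_pos: [0.4701, 0.0786, 0.3305]
orientation: [180.0, -0.1, 94.5]
force: [-0.3, 0.6, 0.1]
finger_gap: 0.0913
t 2.63 [0.4701 0.0786 0.3305] [ 1.7996e+02 -6.0000e-02  9.4550e+01] F [-0.3  0.6  0.1] gap 0.0913 j [  8.1   6.   87.4   0.1  86.6 -86.5]
station wrist 0.61 [0.5364 0.1874 0.013 ] [340. 213.]
vent_tip wrist 0.72 [ 0.5509 -0.0443  0.0767] [202. 222.]
vent_lever wrist 0.64 [ 0.5554 -0.0406  0.0681] [206. 223.]
pump_wheel wrist 0.73 [0.5387 0.189  0.0149] [340. 215.]
pump_wheel wrist 0.69 [0.5227 0.3088 0.1426] [444. 239.]
wheel_handle wrist 0.94 [0.5276 0.3072 0.1416] [442. 242.]
wheel_hub wrist 0.83 [0.5235 0.3024 0.1465] [441. 240.]
wheel_hub wrist 0.68 [ 0.5499 -0.043   0.0738] [203. 221.]
mount_1 wrist 0.71 [ 0.4505 -0.1465  0.0233] [150. 150.]
[[-0.086, 0.952, 0.293, 0.388], [0.996, 0.082, 0.026, 0.074], [0.001, 0.294, -0.956, 0.516], [0.0, 0.0, 0.0, 1.0]]
```

View pics/w1.png

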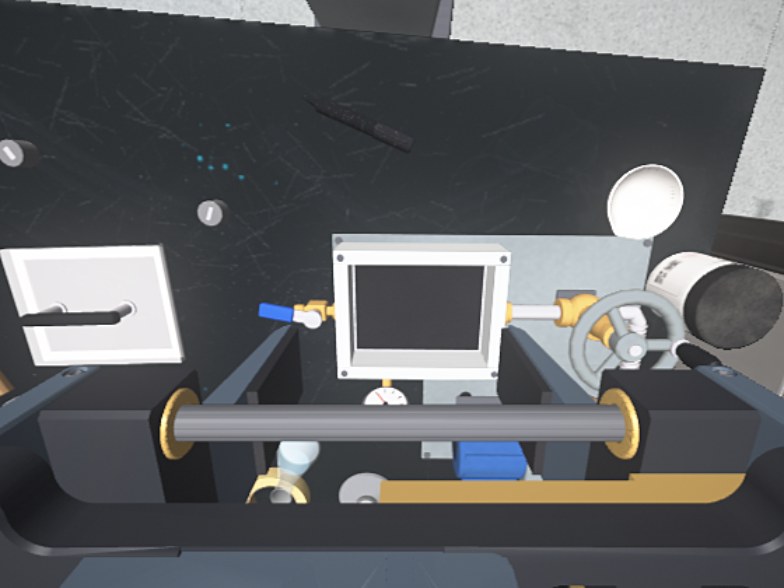

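```bash
python3 - <<'E'
from h import *
a=ctrl.snapshot('wrist');cv2.imwrite('pics/w1raw.png',a)
cv2.imwrite('pics/w1c.png',cv2.resize(a[160:290,180:380],None,fx=4,fy=4,interpolation=cv2.INTER_CUBIC))
for uv,z in [((450,248.6),.136),((488,248),.136)]: print(ray('wrist',uv,z).round(4))
E
```

```text
[0.5391 0.3243 0.136 ]
[0.5336 0.3782 0.136 ]
```

View pics/w1c.png

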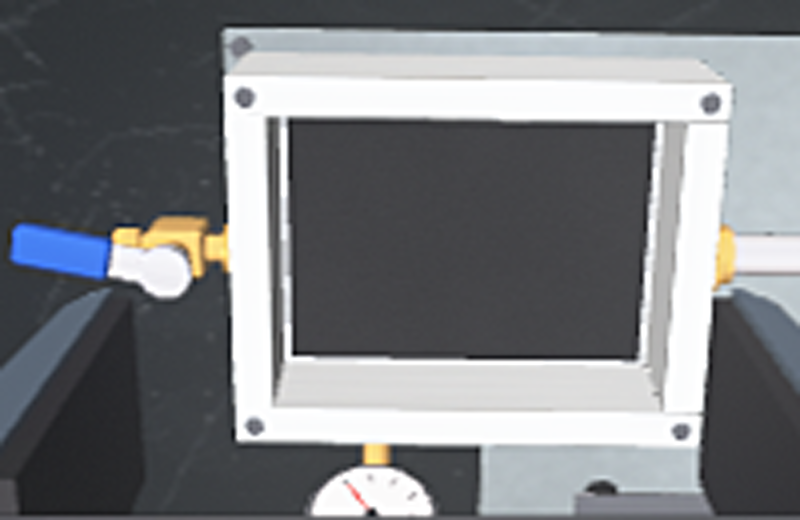

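The rim corners show clearly at crop px (225,75), (732,86), (698,446) and (237,441). The lever still points to -y and the chamber is empty. I'll fit the station pose to these.

```bash
cat > fit.py <<'E'
from h import *
from scipy.optimize import least_squares
def fitrect(cam,uvs,z,hx=.08,hy=.1,x0=(.55,.1,.08),T=None):
    # corners order: (-x,-y),(-x,+y),(+x,+y),(+x,-y) ; returns x,y,yaw
    L=np.array([(-hx,-hy),(-hx,hy),(hx,hy),(hx,-hy)])
    W=np.array([ray(cam,u,z)[:2] for u in uvs])
    f=lambda p:(L@np.array([[np.cos(p[2]),np.sin(p[2])],[-np.sin(p[2]),np.cos(p[2])]])+p[:2]-W).ravel()
    r=least_squares(f,x0);print('x,y,yawdeg',r.x[:2].round(4),np.degrees(r.x[2]).round(2),'res mm',(r.fun*1000).round(1));return r.x
E
python3 - <<'E'
from fit import *
c=lambda u,v:(u/4+180,v/4+160)
p=fitrect('wrist',[c(225,75),c(732,86),c(698,446),c(237,441)],.066)
p2=fitrect('wrist',[c(266,115),c(690,122),c(666,413),c(272,408)],.066,.064,.084)
p=(p+p2)/2
def W(x,y): return np.array([p[0]+x*np.cos(p[2])-y*np.sin(p[2]),p[1]+x*np.sin(p[2])+y*np.cos(p[2])])
print('pivot',W(0,-.126),pix('wrist',[*W(0,-.126),.076]), 'seen',c(170,272))
# lid corners approx from w1 picture (/1.4)
d=lambda u,v:(u/1.4,v/1.4)
fitrect('wrist',[d(0,249),d(165,245),d(183,362),d(35,366)],.012,x0=(.58,-.31,.08))
for m in [(210,212),(12,152)]: print('mount',ray('wrist',d(*m),.024).round(4))
E
```

```text
x,y,yawdeg [0.5516 0.1108] 3.98 res mm [ 0.2 -0.2 -0.9  0.3  0.7 -0.  -0.1 -0.1]
x,y,yawdeg [0.5513 0.111 ] 4.03 res mm [ 0.2  0.2  0.  -0.2  0.  -0.7 -0.3  0.6]
pivot [ 0.56021233 -0.01476504] [220.74591225 228.63163614] seen (222.5, 228.0)
x,y,yawdeg [ 0.5924 -0.306 ] 5.75 res mm [-0.4  2.3  2.4 -5.3  0.7 -0.3 -2.7  3.3]
mount [ 0.4531 -0.1458  0.024 ]
mount [ 0.4045 -0.3678  0.024 ]
```

```bash
python3 -m jog '[[-0.038,-0.001,0.01,0,1],[-0.076,-0.001,0.03,0,1],[-0.114,-0.001,0.06,0,1],[-0.152,0,0.09,0,1],[-0.19,0,0.12,0,1],[-0.222,0,0.15,0,1],[-0.222,0.001,0.18,0,1],[-0.222,0.001,0.21,0,1],[-0.222,0.001,0.21,0,1],[-0.222,0.001,0.21,0,1]]' && python3 - <<'E'
from h import *
st()
a=ctrl.snapshot('wrist');cv2.imwrite('pics/w2.png',a)
rec('mount_1','wrist')
print(pix('wrist',[.4531,-.1458,.024])); to([.453,-.146,.015])
E
```

```text
time: 3.92
tool_pos: [0.4885, -0.1394, 0.1199]
orientation: [-179.9, -0.1, 94.9]
force: [0.1, -0.1, 0.2]
finger_gap: 0.091
t 3.92 [ 0.4885 -0.1394  0.1199] [-1.7988e+02 -1.5000e-01  9.4880e+01] F [ 0.1 -0.1  0.2] gap 0.091 j [-1.730e+01  1.630e+01  1.052e+02  1.000e-01  5.870e+01 -1.122e+02]
mount_1 wrist 0.74 [ 0.4027 -0.3683  0.0259] [41. 92.]
mount_1 wrist 0.65 [ 0.4475 -0.154   0.0259] [274. 162.]
[281.69844358 168.31316371]
shift [-0.0029 -0.0392  0.1078]
```

View pics/w2.png

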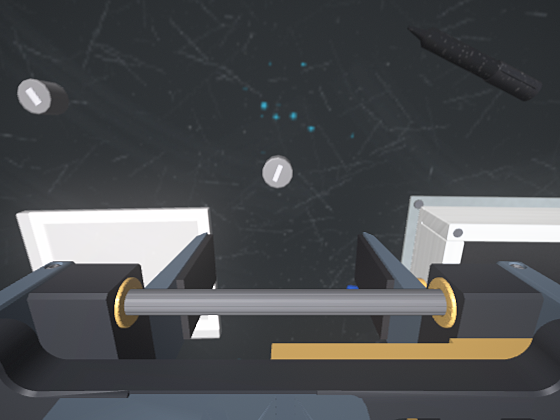

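```bash
python3 - <<'E'
from h import *
p=ray('wrist',(277.5,172),.024);print(p,ray('wrist',(34,96),.024));p[2]=.017;to(p)
for uv in [(18,212),(208,208)]: print(ray('wrist',uv,.015))
E
```

```text
[ 0.45707363 -0.14960899  0.024     ] [ 0.40697742 -0.3763381   0.024     ]
shift [-0.0069 -0.0354  0.1058]
[ 0.52489183 -0.42001345  0.015     ]
[ 0.50295322 -0.2196501   0.015     ]
```

```bash
python3 -m jog '[[-0.003,-0.018,0,0,1],[-0.007,-0.0354,0,0,1],[-0.007,-0.0354,0.03,0,1],[-0.007,-0.0354,0.06,0,1],[-0.007,-0.0354,0.08,0,1],[-0.007,-0.0354,0.0935,0,1],[-0.007,-0.0354,0.0935,0,1],[-0.007,-0.0354,0.0935,0,0.2],[-0.007,-0.0354,0.0935,0,0.2],[-0.007,-0.0354,0.0935,0,0.2]]' 15 && python3 -m jog '[[0,0,0,0,0.2],[0,0,0,0,0.2],[0,0,0,0,0.2],[0,0,0,0,0.2],[0,0,0,0,0.2],[0,0,0,0,0.2]]'; python3 - <<'E'
from h import *
st()
E
```

```text
time: 4.85
tool_pos: [0.4587, -0.15, 0.0313]
orientation: [179.5, 0.1, 95.0]
force: [0.3, 0.3, -0.1]
finger_gap: 0.0738
time: 5.35
tool_pos: [0.4587, -0.15, 0.0313]
orientation: [179.5, 0.1, 95.0]
force: [-0.9, 0.1, 0.2]
finger_gap: 0.0343
t 5.35 [ 0.4587 -0.15    0.0313] [1.7948e+02 1.3000e-01 9.4970e+01] F [-0.9  0.1  0.2] gap 0.0343 j [-1.960e+01  2.030e+01  1.152e+02  1.000e-01  4.400e+01 -1.146e+02]
```

```bash
python3 -m jog '[[0,0,0,0,0.2],[0,0,0,0,0.2],[0,0,0,0,0.2],[0,0,-0.02,0,0.2],[0,0,-0.05,0,0.2],[0,0,-0.08,0,0.2],[0,0,-0.11,0,0.2],[0,0,-0.12,0,0.2],[0,0,-0.12,0,0.2]]'; python3 - <<'E'
from h import *
st();to([.5543,.0711,.15])
E
```

```text
time: 6.1
tool_pos: [0.4593, -0.1505, 0.1538]
orientation: [179.2, 0.3, 95.0]
force: [0.0, -0.6, -0.5]
finger_gap: 0.018
t 6.1 [ 0.4593 -0.1505  0.1538] [179.16   0.27  94.97] F [ 0.  -0.6 -0.5] gap 0.018 j [-1.960e+01  1.180e+01  1.060e+02  1.000e-01  6.130e+01 -1.146e+02]
shift [0.2125 0.1138 0.0045]
```

```bash
python3 - <<'E'
from h import *
a=ctrl.snapshot('wrist');b=ctrl.snapshot('scene')
cv2.imwrite('pics/w3.png',np.hstack([a[:300],cv2.resize(b[220:400,220:460],(400,300))])[:, :800] if 0 else np.hstack([cv2.resize(a,(440,330)),cv2.resize(b[230:380,240:400],(352,330))]))
rec('mount_1','wrist');rec('mount_1','scene')
E
```

```text
mount_1 wrist 0.96 [ 0.4442 -0.1518  0.0253] [283. 189.]
mount_1 wrist 0.71 [ 0.4012 -0.3681  0.0261] [ 77. 130.]
mount_1 wrist 0.42 [0.5063 0.0664 0.0318] [468. 259.]
mount_1 scene 0.52 [ 0.4428 -0.1545  0.0228] [300. 289.]
mount_1 scene 0.51 [ 0.3995 -0.3769  0.0252] [374. 342.]
mount_1 scene 0.31 [ 0.5802 -0.318   0.0145] [382. 285.]
```

View pics/w3.png

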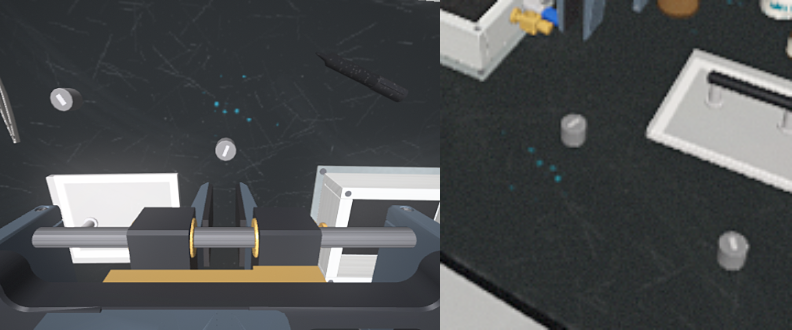

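Mount 1 is still upright at wrist px (286,190): the fingers closed just beside it, because I computed the ray with a camera pose read later than the picture. I'll store the pose with each picture from now on.

```bash
cat >> h.py <<'E'
POSE={}
def snap(cam,name=None):
    POSE[cam]=np.array(ctrl.camera_info(cam)['pose']);a=ctrl.snapshot(cam)
    if name: cv2.imwrite('pics/'+name+'.png',a)
    return a
def mount(guess,cam='wrist',z=.024):
    """snap, find bright disc nearest the guess, return its centre at height z"""
    a=snap(cam);g=cv2.cvtColor(a,cv2.COLOR_BGR2GRAY)
    T=POSE[cam];K=np.array(ctrl.camera_info(cam)['mtx']);q=T[:3,:3].T@(np.array([*guess,z])-T[:3,3]);u=(K@q)[:2]/q[2]
    r=int(K[0,0]*.015/q[2]); cs=cv2.HoughCircles(cv2.GaussianBlur(g,(3,3),0),cv2.HOUGH_GRADIENT,1,20,param1=120,param2=8,minRadius=int(r*.85),maxRadius=int(r*1.15)+1)
    c=min(cs[0],key=lambda c:np.hypot(*(c[:2]-u)));d=T[:3,:3]@np.linalg.inv(K)@np.array([c[0],c[1],1]);p=T[:3,3]+d*(z-T[2,3])/d[2]
    print('pred px',u.round(1),'circle',c.round(1),'exp r',r,'->',p.round(4));return p
E
python3 - <<'E'
from h import *
st();p=mount((.444,-.152));q=mount((.402,-.37));s=ctrl.observe();to([p[0],p[1],s['tool_pos'][2]])
E
```

```text
t 6.3 [ 0.4563 -0.1494  0.1494] [1.7968e+02 3.0000e-02 9.4970e+01] F [ 0.5  0.7 -0.2] gap 0.0184 j [-1.960e+01  1.200e+01  1.064e+02  1.000e-01  6.130e+01 -1.146e+02]
pred px [283.2 188.3] circle [284.5 195.5  13.2] exp r 13 -> [ 0.4519 -0.1499  0.024 ]
pred px [ 76.  130.5] circle [ 74.5 128.5  15.2] exp r 14 -> [ 0.4002 -0.3713  0.024 ]
shift [-0.     -0.0046 -0.    ]
```

```bash
python3 -m jog '[[0,-0.011,0,0,1],[0,-0.011,0,0,1],[0,-0.011,0,0,1],[0,-0.011,0.03,0,1],[0,-0.011,0.06,0,1],[0,-0.011,0.082,0,1],[0,-0.011,0.082,0,1],[0,-0.011,0.082,0,1],[0,-0.011,0.082,0,1]]'; python3 - <<'E'
from h import *
st();mount((.445,-.15));a=snap('wrist');cv2.imwrite('pics/w4.png',a[120:300,130:430]);st()
E
```

```text
time: 7.15
tool_pos: [0.4471, -0.1509, 0.0686]
orientation: [179.6, 0.1, 95.0]
force: [-0.4, 0.3, 0.4]
finger_gap: 0.0757
t 7.15 [ 0.4471 -0.1509  0.0686] [1.7956e+02 9.0000e-02 9.4970e+01] F [-0.4  0.3  0.4] gap 0.0757 j [-2.010e+01  1.650e+01  1.140e+02  1.000e-01  4.910e+01 -1.152e+02]
pred px [285.8 221.7] circle [285.5 228.5  18.2] exp r 17 -> [ 0.4511 -0.1497  0.024 ]
t 7.25 [ 0.4474 -0.151   0.069 ] [1.7949e+02 1.2000e-01 9.4970e+01] F [ 1.  -0.3  0.4] gap 0.0834 j [-2.010e+01  1.650e+01  1.140e+02  1.000e-01  4.900e+01 -1.152e+02]
```

View pics/w4.png

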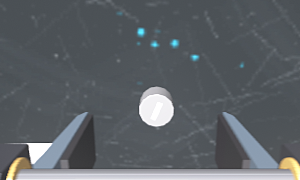

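Mount 1 sits between the open fingers at crop (156,109), full px (286,229), so it is near the grasp axis. I'll go down and close.

```bash
python3 -m jog '[[0.001,0.002,0.02,0,1],[0.001,0.002,0.04,0,1],[0.001,0.002,0.0425,0,1],[0.001,0.002,0.0425,0,1],[0.001,0.002,0.0425,0,1],[0.001,0.002,0.0425,0,0.25],[0.001,0.002,0.0425,0,0.25],[0.001,0.002,0.0425,0,0.25],[0.001,0.002,0.0425,0,0.25],[0.001,0.002,0.0425,0,0.25]]' 20; python3 -m jog '[[0,0,0,0,0.2],[0,0,0,0,0.2],[0,0,0,0,0.2],[0,0,0,0,0.2],[0,0,0,0,0.2],[0,0,0,0,0.2],[0,0,0,0,0.2],[0,0,0,0,0.2]]'; python3 - <<'E'
from h import *
st();snap('wrist','w5');st()
E
```

```text
time: 8.08
tool_pos: [0.4498, -0.1499, 0.0269]
orientation: [179.5, 0.1, 95.0]
force: [-0.2, 0.2, -0.3]
finger_gap: 0.0607
time: 8.75
tool_pos: [0.4498, -0.1499, 0.0269]
orientation: [179.5, 0.1, 95.0]
force: [-0.3, -0.4, -0.7]
finger_gap: 0.0183
t 8.75 [ 0.4498 -0.1499  0.0269] [1.7946e+02 1.4000e-01 9.4970e+01] F [-0.3 -0.4 -0.7] gap 0.0183 j [ -19.9   20.   116.6    0.2   42.8 -115. ]
t 8.8 [ 0.4498 -0.1499  0.0268] [1.7946e+02 1.4000e-01 9.4970e+01] F [0.1 0.1 0.2] gap 0.0179 j [-1.990e+01  2.000e+01  1.166e+02  1.000e-01  4.280e+01 -1.150e+02]
```

```bash
python3 - <<'E'
import cv2
a=cv2.imread('pics/w5.png');cv2.imwrite('pics/w5c.png',cv2.resize(a[150:310,180:390],None,fx=3,fy=3))
E
```

```text
(no output)
```

View pics/w5c.png

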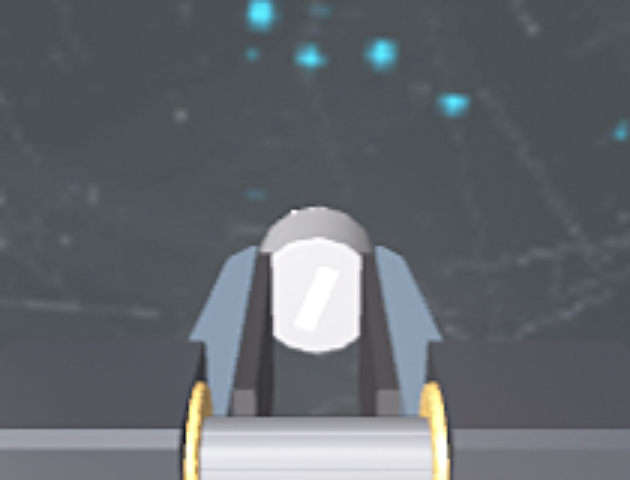

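```bash
python3 - <<'E'
from h import *
print(ctrl.finger_overhang, [x for x in dir(ctrl) if x[0]!='_']); st()
i=ctrl.camera_info('wrist')
for tz in (-.02,-.015,0,.022):
  for ty in (-.016,0):
    s=ctrl.observe();Rm=R.from_euler('xyz',s['orientation'],degrees=True)
    print(tz,ty,[pix('wrist',Rm.apply([sx*.009,ty,tz])+s['tool_pos']).round(0) for sx in(-1,1)])
E
python3 -m jog '[[0,0,-0.01,0,0.9],[0,0,-0.02,0,0.9],[0,0,-0.03,0,0.9],[0,0,-0.03,0,0.9],[0,0,-0.03,0,0.9],[0,0,-0.03,0,0.9],[0,0,-0.03,0,0.9]]'; python3 - <<'E'
from h import *
mount((.452,-.15))
E
```

```text
0.022 ['MotionError', 'camera_info', 'finger_overhang', 'hand_in', 'observe', 'recognise', 'snapshot']
t 8.8 [ 0.4498 -0.1499  0.0268] [1.7946e+02 1.4000e-01 9.4970e+01] F [0.1 0.1 0.2] gap 0.0179 j [-1.990e+01  2.000e+01  1.166e+02  1.000e-01  4.280e+01 -1.150e+02]
-0.02 -0.016 [array([269., 235.]), array([299., 235.])]
-0.02 0 [array([270., 259.]), array([299., 259.])]
-0.015 -0.016 [array([270., 232.]), array([299., 232.])]
-0.015 0 [array([270., 255.]), array([298., 255.])]
0 -0.016 [array([271., 224.]), array([298., 224.])]
0 0 [array([271., 246.]), array([297., 246.])]
0.022 -0.016 [array([272., 214.]), array([296., 214.])]
0.022 0 [array([273., 234.]), array([296., 234.])]
time: 9.38
tool_pos: [0.4491, -0.1497, 0.0563]
orientation: [179.5, 0.1, 95.0]
force: [-0.2, 0.1, -0.7]
finger_gap: 0.0618
pred px [283.7 232.7] circle [284.5 233.5  18. ] exp r 18 -> [ 0.4527 -0.1493  0.024 ]
```

The overlay shows the real fingertips about 37 mm higher than the stated overhang (they fit tool z ≈ -15 mm, not +22 mm), which explains both empty grasps. I'll go lower in steps, watching the force.

```bash
python3 -m jog '[[0,0.003,0.015,0,1],[0,0.003,0.03,0,1],[0,0.003,0.04,0,1],[0,0.003,0.043,0,1],[0,0.003,0.046,0,1],[0,0.003,0.049,0,1],[0,0.003,0.049,0,1],[0,0.003,0.049,0,1]]'; python3 -m jog '[[0,0,0.003,0,1],[0,0,0.006,0,1],[0,0,0.009,0,1],[0,0,0.009,0,1]]';  python3 -m jog '[[0,0,0.002,0,1],[0,0,0.004,0,1],[0,0,0.006,0,1],[0,0,0.006,0,1]]'
```

```text
time: 10.1
tool_pos: [0.4527, -0.1496, 0.0075]
orientation: [179.5, 0.1, 95.0]
force: [0.5, -0.4, 0.1]
finger_gap: 0.0915
time: 10.43
tool_pos: [0.4524, -0.1494, -0.002]
orientation: [179.5, 0.1, 95.0]
force: [0.6, -0.4, -1.2]
finger_gap: 0.0911
time: 10.77
tool_pos: [0.4522, -0.1494, -0.0084]
orientation: [179.6, 0.1, 95.0]
force: [-0.7, 0.2, -0.4]
finger_gap: 0.0913
```

```bash
python3 -m jog '[[0,0,0,0,0.25],[0,0,0,0,0.25],[0,0,0,0,0.25],[0,0,0,0,0.25],[0,0,0,0,0.25],[0,0,0,0,0.25],[0,0,0,0,0.25],[0,0,0,0,0.25],[0,0,0,0,0.25],[0,0,0,0,0.25]]' 15; python3 -m jog '[[0,0,0,0,0.2],[0,0,-0.01,0,0.2],[0,0,-0.03,0,0.2],[0,0,-0.06,0,0.2],[0,0,-0.09,0,0.2],[0,0,-0.12,0,0.2],[0,0,-0.14,0,0.2],[0,0,-0.14,0,0.2],[0,0,-0.14,0,0.2]]'; python3 - <<'E'
from h import *
st();to([.5543,.0711,.13])
E
```

```text
time: 11.6
tool_pos: [0.4522, -0.1494, -0.0084]
orientation: [179.6, 0.1, 95.0]
force: [-0.8, -0.1, 0.1]
finger_gap: 0.0299
time: 12.35
tool_pos: [0.4515, -0.1494, 0.1323]
orientation: [179.5, 0.1, 95.0]
force: [-0.4, 0.2, -1.5]
finger_gap: 0.0294
t 12.35 [ 0.4515 -0.1494  0.1323] [1.7947e+02 1.3000e-01 9.4970e+01] F [-0.4  0.2 -1.5] gap 0.0294 j [-1.980e+01  1.250e+01  1.086e+02  1.000e-01  5.840e+01 -1.148e+02]
shift [0.2108 0.1214 0.003 ]
```

```bash
python3 -m jog '[[0.035,0.02,0,0,0.2],[0.07,0.04,0,0,0.2],[0.105,0.06,0,0,0.2],[0.14,0.08,0,0.017,0.2],[0.175,0.1,0,0.017,0.2],[0.211,0.121,0,0.017,0.2],[0.211,0.121,0,0.017,0.2],[0.211,0.121,0.03,0.017,0.2],[0.211,0.121,0.03,0.017,0.2],[0.211,0.121,0.03,0.017,0.2]]'; python3 - <<'E'
from h import *
st();to([.5543,.0711,.0085])
E
```

```text
time: 13.18
tool_pos: [0.5515, 0.0707, 0.1003]
orientation: [179.9, 0.1, 94.0]
force: [0.6, -0.5, 0.2]
finger_gap: 0.0298
t 13.18 [0.5515 0.0707 0.1003] [1.7989e+02 1.4000e-01 9.4000e+01] F [ 0.6 -0.5  0.2] gap 0.0298 j [  6.2  21.3 100.7  -0.2  57.9 -87.7]
shift [0.0004 0.0027 0.0918]
```

```bash
python3 -m jog '[[0,0.003,0.03,0,0.2],[0,0.003,0.06,0,0.2],[0,0.003,0.08,0,0.2],[0,0.003,0.086,0,0.2],[0,0.003,0.09,0,0.2],[0,0.003,0.0915,0,0.2],[0,0.003,0.0915,0,0.2],[0,0.003,0.0915,0,0.2]]'; python3 -m jog '[[0,0,0,0,0.47],[0,0,0,0,0.47],[0,0,0,0,0.47],[0,0,0,0,0.47],[0,0,-0.02,0,0.47],[0,0,-0.05,0,0.47],[0,0,-0.08,0,0.47],[0,0,-0.12,0,0.6],[0,0,-0.13,0,0.8]]'; python3 - <<'E'
from h import *
st();to([.41,-.37,.13])
E
```

```text
time: 13.85
tool_pos: [0.5557, 0.0707, 0.0102]
orientation: [179.7, 0.1, 94.0]
force: [-0.8, -0.3, -1.0]
finger_gap: 0.0296
time: 14.6
tool_pos: [0.5584, 0.0714, 0.1463]
orientation: [179.1, 0.1, 94.0]
force: [2.2, 1.1, 0.8]
finger_gap: 0.0537
t 14.6 [0.5584 0.0714 0.1463] [1.7914e+02 1.2000e-01 9.3990e+01] F [2.2 1.1 0.8] gap 0.0537 j [  6.2  19.1  96.8  -0.2  63.3 -87.7]
shift [-0.43   -0.1789  0.0145]
```

```bash
python3 -m jog '[[-0.038,-0.016,0,0.06,1],[-0.076,-0.032,0,0.12,1],[-0.114,-0.048,0,0.18,1],[-0.152,-0.064,0,0.25,1],[-0.19,-0.08,0,0.25,1],[-0.228,-0.096,0,0.25,1],[-0.266,-0.112,0,0.25,1],[-0.304,-0.128,0,0.25,1],[-0.342,-0.144,0,0.25,1],[-0.38,-0.16,0,0.25,1]]'; python3 -m jog '[[-0.02,-0.005,0.03,0,1],[-0.04,-0.01,0.05,0,1],[-0.05,-0.015,0.06,0,1],[-0.05,-0.015,0.06,0,1],[-0.05,-0.015,0.06,0,1]]'; python3 - <<'E'
from h import *
st();p=mount((.405,-.372));st();to([p[0],p[1],-.0085])
E
```

```text
time: 15.43
tool_pos: [0.424, -0.3204, 0.1445]
orientation: [179.1, -0.1, 79.7]
force: [1.8, 0.2, 0.8]
finger_gap: 0.0912
time: 15.85
tool_pos: [0.4011, -0.3665, 0.084]
orientation: [179.2, -0.2, 79.6]
force: [-0.6, 0.2, -0.3]
finger_gap: 0.091
t 15.85 [ 0.4011 -0.3665  0.084 ] [ 1.7918e+02 -1.7000e-01  7.9600e+01] F [-0.6  0.2 -0.3] gap 0.091 j [ -44.    21.   103.9    0.7   54.4 -124. ]
pred px [278.5 223. ] circle [276.5 220.5  15.8] exp r 16 -> [ 0.4024 -0.3733  0.024 ]
t 15.9 [ 0.4019 -0.3665  0.0848] [ 1.7909e+02 -1.1000e-01  7.9670e+01] F [ 0.1  0.5 -0.1] gap 0.0912 j [ -44.    21.   103.9    0.7   54.4 -124. ]
shift [-0.0068  0.0002  0.0933]
```

```bash
python3 -m jog '[[-0.007,0.001,0.03,0,1],[-0.007,0.001,0.06,0,1],[-0.007,0.001,0.08,0,1],[-0.007,0.001,0.09,0,1],[-0.007,0.001,0.093,0,1],[-0.007,0.001,0.093,0,1],[-0.007,0.001,0.093,0,1],[-0.007,0.001,0.093,0,1]]'; python3 -m jog '[[0,0,0,0,0.25],[0,0,0,0,0.25],[0,0,0,0,0.25],[0,0,0,0,0.25],[0,0,0,0,0.25],[0,0,0,0,0.25],[0,0,0,0,0.25],[0,0,0,0,0.25],[0,0,0,0,0.25],[0,0,0,0,0.2]]' 15; python3 -m jog '[[0,0,-0.01,0,0.2],[0,0,-0.03,0,0.2],[0,0,-0.06,0,0.2],[0,0,-0.09,0,0.2],[0,0,-0.12,0,0.2],[0,0,-0.14,0,0.2],[0,0,-0.14,0,0.2],[0,0,-0.14,0,0.2]]'; python3 - <<'E'
from h import *
st();to([.5494,.1409,.13])
E
```

```text
time: 16.57
tool_pos: [0.4043, -0.3744, -0.0065]
orientation: [178.9, -0.0, 79.7]
force: [0.3, 0.1, -0.2]
finger_gap: 0.0909
time: 17.4
tool_pos: [0.4043, -0.3744, -0.0065]
orientation: [178.9, -0.0, 79.7]
force: [0.4, -0.1, -0.4]
finger_gap: 0.0295
time: 18.07
tool_pos: [0.4021, -0.3743, 0.135]
orientation: [178.8, 0.1, 79.7]
force: [1.0, 0.1, -1.2]
finger_gap: 0.0292
t 18.07 [ 0.4021 -0.3743  0.135 ] [1.7879e+02 9.0000e-02 7.9700e+01] F [ 1.   0.1 -1.2] gap 0.0292 j [ -44.5   18.4   99.6    0.7   60.9 -124.6]
shift [0.5332 0.0527 0.0052]
```

```bash
python3 -m jog '[[0.04,0.004,0,0,0.2],[0.08,0.008,0,0,0.2],[0.12,0.012,0,0,0.2],[0.16,0.016,0,0,0.2],[0.2,0.02,0,0,0.2],[0.24,0.024,0,-0.05,0.2],[0.28,0.028,0,-0.1,0.2],[0.32,0.032,0,-0.15,0.2],[0.36,0.036,0,-0.2,0.2],[0.4,0.04,0,-0.25,0.2]]'; python3 - <<'E'
from h import *
to([.5494,.1409,.1])
E
```

```text
time: 18.9
tool_pos: [0.5118, 0.0141, 0.1336]
orientation: [179.1, 0.4, 94.2]
force: [0.4, -0.8, -0.9]
finger_gap: 0.0291
shift [0.124  0.0461 0.0335]
```

```bash
python3 -m jog '[[0.04,0.015,0,0,0.2],[0.08,0.03,0,0,0.2],[0.124,0.046,0,0,0.2],[0.124,0.046,0,0,0.2],[0.124,0.046,0.033,0,0.2],[0.124,0.046,0.033,0,0.2],[0.124,0.046,0.033,0,0.2]]'; python3 - <<'E'
from h import *
st();to([.5494,.1409,.0105])
E
```

```text
time: 19.48
tool_pos: [0.5466, 0.1401, 0.098]
orientation: [179.5, 0.5, 94.2]
force: [0.4, -0.2, -0.2]
finger_gap: 0.0296
t 19.48 [0.5466 0.1401 0.098 ] [179.48   0.46  94.18] F [ 0.4 -0.2 -0.2] gap 0.0296 j [ 13.5  21.9 100.   -0.6  57.6 -80.3]
shift [0.0013 0.002  0.0875]
```

```bash
python3 -m jog '[[0,0.001,0.03,0,0.2],[0,0.001,0.06,0,0.2],[0,0.001,0.078,0,0.2],[0,0.001,0.083,0,0.2],[0,0.001,0.086,0,0.2],[0,0.001,0.087,0,0.2],[0,0.001,0.087,0,0.2],[0,0.001,0.087,0,0.2]]'; python3 -m jog '[[0,0,0,0,0.47],[0,0,0,0,0.47],[0,0,0,0,0.47],[0,0,0,0,0.47],[0,0,-0.02,0,0.47],[0,0,-0.05,0,0.47],[0,0,-0.08,0,0.47],[0,0,-0.12,0,0.6],[0,0,-0.16,0,0.8],[0,0,-0.2,0,0.8]]'; python3 -m jog '[[-0.02,-0.04,-0.03,0,0.8],[-0.05,-0.08,-0.06,0,0.8],[-0.05,-0.08,-0.06,0,0.8],[-0.05,-0.08,-0.06,0,0.8]]';python3 - <<'E'
from h import *
st();a=snap('wrist','w6');rec('mount_1','wrist')
b=snap('top');rec('mount_1','top');print('lid');rec('lid','top')
cv2.imwrite('pics/w6c.png',cv2.resize(a,None,fx=1.4,fy=1.4))
to([.59,-.31,.2])
E
```

```text
time: 20.15
tool_pos: [0.5496, 0.1396, 0.0125]
orientation: [179.3, 0.4, 94.2]
force: [-0.0, 0.2, -0.2]
finger_gap: 0.0297
time: 20.98
tool_pos: [0.5465, 0.1409, 0.2143]
orientation: [179.3, 0.4, 94.2]
force: [0.2, 0.2, -0.3]
finger_gap: 0.0607
time: 21.32
tool_pos: [0.4677, 0.0837, 0.2781]
orientation: [179.0, 0.5, 94.1]
force: [0.1, -0.4, 0.6]
finger_gap: 0.073
t 21.32 [0.4677 0.0837 0.2781] [179.01   0.48  94.08] F [ 0.1 -0.4  0.6] gap 0.073 j [  9.2   6.2  94.4  -0.6  78.5 -84.8]
mount_1 wrist 0.74 [0.5418 0.1362 0.0424] [315. 228.]
mount_1 wrist 0.6 [0.5476 0.0676 0.0399] [271. 228.]
mount_1 top 0.61 [0.6116 0.2542 0.0161] [200. 211.]
lid
lid top 0.84 [ 0.5852 -0.3129  0.015 ] [368. 217.]
shift [-0.4032  0.0901  0.0766]
```

View pics/w6c.png

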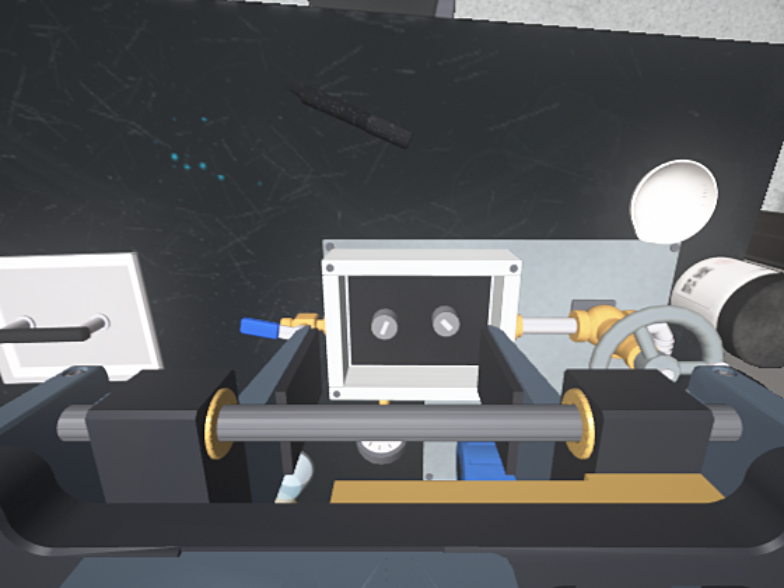

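Both mounts stand upright in the chamber, at px (384,324) and (445,322). Now I'll go above the lid with the jaws turned across its handle.

```bash
python3 -m jog '[[-0.04,0.009,0,0.12,0.8],[-0.08,0.018,0,0.24,0.8],[-0.12,0.027,0,0.36,0.8],[-0.16,0.036,0,0.48,0.8],[-0.2,0.045,0,0.6,0.8],[-0.24,0.054,0,0.72,0.8],[-0.28,0.063,0,0.84,0.8],[-0.32,0.072,0,0.96,0.8],[-0.36,0.08,0,1.08,0.8],[-0.4,0.09,0,1.2,0.8]]'; python3 - <<'E'
from h import *
st();to([.59,-.32,.25])
E
```

```text
time: 22.4
tool_pos: [0.5896, -0.3081, 0.2744]
orientation: [179.5, -0.3, 25.1]
force: [0.8, 0.2, 0.7]
finger_gap: 0.073
t 22.4 [ 0.5896 -0.3081  0.2744] [179.54  -0.26  25.12] F [0.8 0.2 0.7] gap 0.073 j [-28.5  24.7  69.3  -0.1  85.5 -53.7]
shift [-0.0048  0.0108  0.0244]
```

```bash
python3 -m jog '[[-0.005,0.011,0.01,0.12,0.8],[-0.005,0.011,0.02,0.24,0.8],[-0.005,0.011,0.024,0.342,0.8],[-0.005,0.011,0.024,0.342,0.8],[-0.005,0.011,0.024,0.342,0.8],[-0.005,0.011,0.024,0.342,0.8]]'; python3 - <<'E'
from h import *
st();a=snap('wrist','w7');st();rec('lid','wrist');rec('lid_handle','wrist');np.save('w7.npy',POSE['wrist'])
cv2.imwrite('pics/w7c.png',cv2.resize(a[90:310,120:500],None,fx=2,fy=2))
E
```

```text
time: 22.9
tool_pos: [0.5905, -0.32, 0.25]
orientation: [179.7, -0.4, 5.7]
force: [0.2, 0.6, -0.6]
finger_gap: 0.0723
t 22.9 [ 0.5905 -0.32    0.25  ] [179.67  -0.38   5.69] F [ 0.2  0.6 -0.6] gap 0.0723 j [-29.4  25.8  71.   -0.1  82.7 -35.1]
t 22.95 [ 0.5905 -0.32    0.2505] [179.64  -0.41   5.67] F [-0.7  0.5  0.8] gap 0.0732 j [-29.4  25.7  71.   -0.1  82.7 -35.1]
lid wrist 0.9 [ 0.5805 -0.2971  0.0111] [277. 165.]
lid_handle wrist 0.64 [ 0.5849 -0.299   0.0143] [280. 167.]
```

View pics/w7c.png

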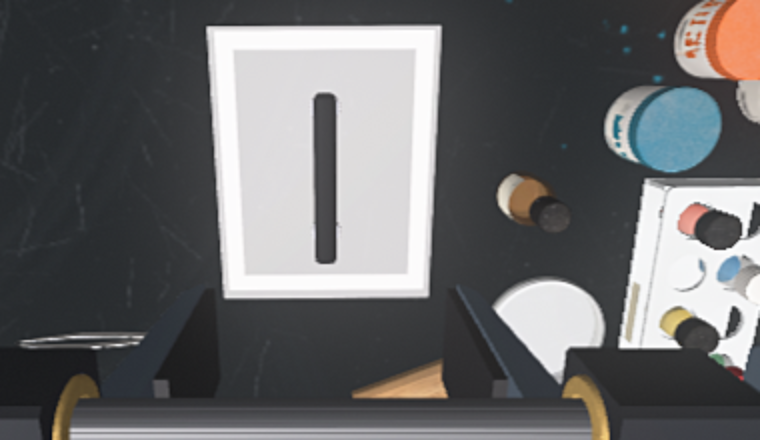

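```bash
python3 - <<'E'
from fit import *
c=lambda u,v:(u/2+120,v/2+90)
T=np.load('w7.npy');K=np.array(ctrl.camera_info('wrist')['mtx'])
st(); print(np.abs(T-np.array(ctrl.camera_info('wrist')['pose'])).max())
fitrect('wrist',[c(224,298),c(207,27),c(441,26),c(430,297)],.015,x0=(.59,-.31,.1))
fitrect('wrist',[c(224,298),c(207,27),c(441,26),c(430,297)],.009,x0=(.59,-.31,.1))
a=ray('wrist',c(325,93),.058);b=ray('wrist',c(325.5,264),.058);print(a,b,(a+b)/2,np.linalg.norm(a-b),np.degrees(np.arctan2(-(a-b)[0],(a-b)[1])))
E
```

```text
t 23.05 [ 0.5903 -0.32    0.2509] [179.62  -0.44   5.62] F [-0.2 -1.   0.5] gap 0.0732 j [-29.4  25.7  71.   -0.1  82.7 -35. ]
0.0015802403699576306
x,y,yawdeg [ 0.5904 -0.3115] 6.03 res mm [ 0.5 -0.9 -0.2  0.3  0.5  0.7 -0.9 -0.2]
x,y,yawdeg [ 0.5905 -0.3125] 6.03 res mm [ 1.5  0.7  1.1 -1.  -0.5 -0.8 -2.2  1.1]
[ 0.58421964 -0.25406003  0.058     ] [ 0.59555319 -0.3678272   0.058     ] [ 0.58988642 -0.31094362  0.058     ] 0.11433030292474135 5.6890660475784385
```

```bash
python3 -m jog '[[0,-0.009,0.03,-0.004,0.8],[0,-0.009,0.07,-0.004,0.8],[0,-0.009,0.11,-0.004,0.8],[0,-0.009,0.14,-0.004,0.7],[0,-0.009,0.16,-0.004,0.6],[0,-0.009,0.16,-0.004,0.6],[0,-0.009,0.16,-0.004,0.6]]'; python3 - <<'E'
from h import *
st();to([.59,-.311,.019])
E
```

```text
time: 23.63
tool_pos: [0.5907, -0.3117, 0.0907]
orientation: [179.7, -0.4, 5.9]
force: [0.4, -0.2, 0.6]
finger_gap: 0.0553
t 23.63 [ 0.5907 -0.3117  0.0907] [179.66  -0.39   5.9 ] F [ 0.4 -0.2  0.6] gap 0.0553 j [-28.8  30.8  85.8  -0.1  62.9 -34.6]
shift [-0.0011 -0.0012  0.0717]
```

```bash
python3 -m jog '[[-0.001,-0.001,0.03,0,0.6],[-0.001,-0.001,0.05,0,0.6],[-0.001,-0.001,0.065,0,0.6],[-0.001,-0.001,0.071,0,0.6],[-0.001,-0.001,0.071,0,0.6],[-0.001,-0.001,0.071,0,0.1],[-0.001,-0.001,0.071,0,0.1],[-0.001,-0.001,0.071,0,0.1],[-0.001,-0.001,0.071,0,0.1],[-0.001,-0.001,0.071,0,0.1]]' 45; python3 -m jog '[[0,0,0,0,0.05],[0,0,0,0,0.05],[0,0,0,0,0.05],[0,0,0,0,0.05]]'; python3 - <<'E'
from h import *
st();snap('wrist','w8')
E
```

```text
time: 24.47
tool_pos: [0.5905, -0.3114, 0.0205]
orientation: [179.6, -0.5, 5.9]
force: [-0.1, -0.3, -0.4]
finger_gap: 0.0242
time: 24.8
tool_pos: [0.5895, -0.3113, 0.0205]
orientation: [179.6, -0.3, 5.9]
force: [-3.9, -0.0, 2.6]
finger_gap: 0.0148
t 24.8 [ 0.5895 -0.3113  0.0205] [179.65  -0.34   5.91] F [-3.9 -0.   2.6] gap 0.0148 j [-28.8  34.5  90.2  -0.1  54.8 -34.6]
```

```bash
python3 -m jog '[[0,0,-0.01,0,0.05],[0,0,-0.03,0,0.05],[0,0,-0.05,0,0.05],[0,0,-0.075,0,0.05],[0,0,-0.1,0,0.05],[0,0,-0.125,0,0.05],[0,0,-0.145,0,0.05],[0,0,-0.145,0,0.05],[0,0,-0.145,0,0.05]]'; python3 - <<'E'
from h import *
st();to([.5515,.111,.17])
E
```

```text
time: 25.6
tool_pos: [0.5892, -0.3105, 0.1658]
orientation: [179.6, -0.5, 5.9]
force: [0.2, -0.8, -7.3]
finger_gap: 0.0148
t 25.6 [ 0.5892 -0.3105  0.1658] [179.61  -0.45   5.91] F [ 0.2 -0.8 -7.3] gap 0.0148 j [-28.7  27.4  80.3  -0.1  71.7 -34.6]
shift [ 0.0059 -0.4231 -0.0071]
```

```bash
python3 -m jog '[[-0.015,-0.02,0,0,0.05],[-0.02,-0.05,0,0,0.05],[-0.025,-0.085,0,0,0.05],[-0.025,-0.12,0,0,0.05],[-0.025,-0.155,0,0,0.05],[-0.02,-0.19,0,0,0.05],[-0.015,-0.225,0,0,0.05],[-0.01,-0.26,0,0,0.05],[-0.005,-0.295,0,0.01,0.05],[0,-0.33,0,0.02,0.05]]'; python3 -m jog '[[0,-0.02,0,0,0.05],[0.003,-0.045,0,0.013,0.05],[0.005,-0.07,0,0.013,0.05],[0.005,-0.09,0,0.013,0.05],[0.005,-0.09,0,0.013,0.05],[0.005,-0.09,0,0.013,0.05],[0.005,-0.09,0,0.013,0.05]]'; python3 - <<'E'
from h import *
st();to([.5515,.111,.12])
E
```

```text
time: 26.43
tool_pos: [0.5536, 0.0196, 0.1609]
orientation: [179.7, -0.2, 4.7]
force: [0.8, 0.0, -6.1]
finger_gap: 0.0148
time: 27.02
tool_pos: [0.5502, 0.1093, 0.1586]
orientation: [179.6, -0.0, 4.0]
force: [-0.7, -0.4, -7.0]
finger_gap: 0.0146
t 27.02 [0.5502 0.1093 0.1586] [ 1.7961e+02 -4.0000e-02  4.0000e+00] F [-0.7 -0.4 -7. ] gap 0.0146 j [10.3 18.8 95.3 -0.4 66.   6.5]
shift [ 0.0014 -0.0019  0.0386]
```

```bash
python3 -m jog '[[0.0014,-0.002,0.02,0,0.05],[0.0014,-0.002,0.04,0,0.05],[0.0014,-0.002,0.06,0,0.05],[0.0014,-0.002,0.066,0,0.05],[0.0014,-0.002,0.066,0,0.05],[0.0014,-0.002,0.066,0,0.05]]'; python3 - <<'E'
from h import *
st();a=snap('wrist','w9');st()
cv2.imwrite('pics/w9c.png',cv2.resize(a[60:310,100:480],None,fx=2,fy=2))
E
```

```text
time: 27.52
tool_pos: [0.5512, 0.1102, 0.0925]
orientation: [179.6, 0.1, 3.9]
force: [-1.6, -0.1, -7.2]
finger_gap: 0.0149
t 27.52 [0.5512 0.1102 0.0925] [1.796e+02 6.000e-02 3.930e+00] F [-1.6 -0.1 -7.2] gap 0.0149 j [ 10.4  22.4 100.3  -0.5  57.5   6.7]
t 27.57 [0.5512 0.1104 0.093 ] [1.7961e+02 4.0000e-02 3.9400e+00] F [-1.6 -0.9 -8. ] gap 0.0145 j [ 10.4  22.3 100.3  -0.5  57.5   6.7]
```

View pics/w9c.png

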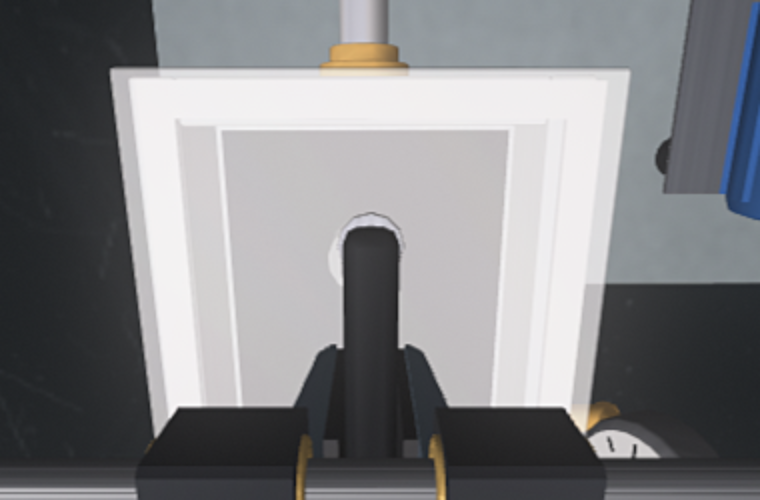

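```bash
python3 - <<'E'
from h import *
y=np.radians(4.0)
def W(x,yy,z,o=(.5515,.111),a=y): return [o[0]+x*np.cos(a)-yy*np.sin(a),o[1]+x*np.sin(a)+yy*np.cos(a),z]
f=lambda p:((pix('wrist',p)-[100,60])*2).round(0)
print('rim',f(W(-.08,.1,.066)),f(W(.08,.1,.066)),'inner',f(W(-.064,.084,.066)),f(W(.064,.084,.066)))
print('lid top',f(W(-.08,.1,.0875,(.5512,.1104))),f(W(.08,.1,.0875,(.5512,.1104))))
E
```

```text
rim [130.  73.] [601.  73.] inner [182. 122.] [550. 122.]
lid top [102.  69.] [627.  69.]
```

Through the clear lid the rim's +y corners are at (130,78) and (605,78), with the lid's corners at (111,68) and (630,68), so the lid is about 1 mm off in x and y. I'll correct that and lower it.

```bash
python3 -m jog '[[-0.001,0.001,0.002,0,0.05],[-0.001,0.001,0.004,0,0.05],[-0.001,0.001,0.006,0,0.05],[-0.001,0.001,0.007,0,0.05],[-0.001,0.001,0.0075,0,0.05],[-0.001,0.001,0.0075,0,0.05]]'; python3 - <<'E'
from h import *
st()
E
```

```text
time: 28.07
tool_pos: [0.5511, 0.1092, 0.0865]
orientation: [179.6, -0.1, 3.9]
force: [-1.0, -1.6, 0.1]
finger_gap: 0.0147
t 28.07 [0.5511 0.1092 0.0865] [ 1.796e+02 -9.000e-02  3.950e+00] F [-1.  -1.6  0.1] gap 0.0147 j [ 10.3  22.6 100.9  -0.5  56.5   6.6]
```

```bash
python3 -m jog '[[0,0,0,0,0.1],[0,0,0,0,0.2],[0,0,0,0,0.3],[0,0,0,0,0.4],[0,0,0,0,0.4],[0,0,0,0,0.4],[0,0,-0.02,0,0.4],[0,0,-0.05,0,0.4],[0,0,-0.08,0,0.4],[0,0,-0.08,0,0.2]]' 20; python3 -m jog '[[0.01,0.04,0,0,0],[0.02,0.08,0,0,0],[0.03,0.12,0,0,0],[0.037,0.16,0,0,0],[0.037,0.174,0,0,0],[0.037,0.174,0,0,0],[0.037,0.174,0,0,0],[0.037,0.174,0,0,0]]'; python3 - <<'E'
from h import *
st();a=snap('scene');cv2.imwrite('pics/s2.png',cv2.resize(a[150:290,150:330],None,fx=4,fy=4,interpolation=cv2.INTER_CUBIC))
rec('vent_tip','top');rec('lid','scene')
y=np.radians(4);s=ctrl.observe()['tool_pos'];d=np.array(s[:2])-[.5515,.1105];print('local',d[0]*np.cos(y)+d[1]*np.sin(y),-d[0]*np.sin(y)+d[1]*np.cos(y))
E
```

```text
time: 28.9
tool_pos: [0.5548, 0.1106, 0.1727]
orientation: [179.7, -0.8, 3.9]
force: [-0.3, -0.4, 0.6]
finger_gap: 0.0324
time: 29.57
tool_pos: [0.6033, -0.0594, 0.1739]
orientation: [179.7, -0.7, 4.0]
force: [-0.3, -0.2, -0.2]
finger_gap: -0.0
t 29.57 [ 0.6033 -0.0594  0.1739] [179.74  -0.74   3.98] F [-0.3 -0.2 -0.2] gap -0.0 j [ -6.6  21.7  88.5  -0.1  69.1 -10.6]
vent_tip top 0.34 [0.6147 0.2484 0.0126] [202. 210.]
lid scene 0.79 [0.5363 0.0985 0.0782] [244. 219.]
local 0.0399897517658443 -0.17266819072938622
```

View pics/s2.png

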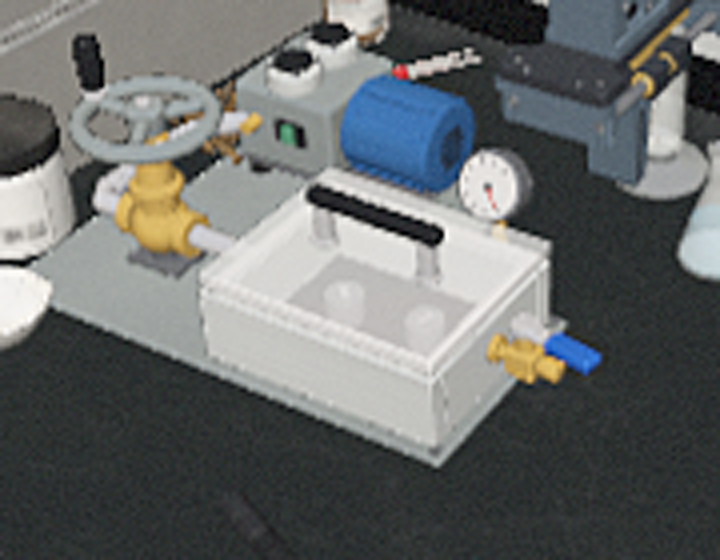

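The lid lies flush (its edges run along the rim from (205,290) to (550,240)), with both mounts visible inside at (345,300) and (425,320). Next I'll push the vent lever shut with the closed fingers.

```bash
python3 -m jog '[[0,0.001,0.04,0,0],[0,0.001,0.08,0,0],[0,0.001,0.11,0,0],[0,0.001,0.129,0,0],[0,0.001,0.129,0,0],[0,0.001,0.129,0,0]]'; python3 - <<'E'
from h import *
st();y=np.radians(4);s=ctrl.observe()['tool_pos'];d=np.array(s[:2])-[.5515,.1105];print('local',d[0]*np.cos(y)+d[1]*np.sin(y),-d[0]*np.sin(y)+d[1]*np.cos(y))
E
```

```text
time: 30.22
tool_pos: [0.605, -0.0595, 0.0448]
orientation: [179.7, -0.7, 4.1]
force: [-0.4, 0.4, -0.1]
finger_gap: 0.0003
t 30.22 [ 0.605  -0.0595  0.0448] [179.73  -0.68   4.13] F [-0.4  0.4 -0.1] gap 0.0003 j [ -6.6  28.4  97.8  -0.2  53.  -10.6]
local 0.041461244519991905 -0.1733154696009246
```

```bash
python3 -m jog '[[-0.0195,0.001,0,0,0],[-0.028,0.005,0,0,0],[-0.035,0.0075,0,0,0],[-0.045,0.008,0,0,0],[-0.0547,0.0073,0,0,0],[-0.065,0.003,0,0,0],[-0.075,-0.0026,0,0,0],[-0.084,-0.0128,0,0,0],[-0.0895,-0.021,0,0,0],[-0.0895,-0.022,0,0,0]]'; python3 - <<'E'
from h import *
st();y=np.radians(4);s=ctrl.observe()['tool_pos'];d=np.array(s[:2])-[.5515,.1105];print('local',d[0]*np.cos(y)+d[1]*np.sin(y),-d[0]*np.sin(y)+d[1]*np.cos(y))
E
```

```text
time: 31.05
tool_pos: [0.5135, -0.0454, 0.0441]
orientation: [179.4, -0.7, 4.4]
force: [-0.2, -11.5, -1.2]
finger_gap: 0.0006
t 31.05 [ 0.5135 -0.0454  0.0441] [179.44  -0.74   4.35] F [ -0.2 -11.5  -1.2] gap 0.0006 j [ -6.   21.5 110.4  -0.6  47.2 -10. ]
local -0.048787287233863164 -0.15282747508776953
```

```bash
python3 -m jog '[[0,0.015,0,0,0],[0,0.03,0,0,0],[0,0.03,-0.04,0,0],[0,0.03,-0.08,0,0],[0,0.03,-0.12,0,0],[0,0.03,-0.16,0,0],[0,0.03,-0.2,0,0],[0,0.02,-0.22,0,0.5],[0.01,-0.02,-0.22,0,0.5],[0.02,-0.06,-0.22,0,0.9]]'; python3 - <<'E'
from h import *
st();a=snap('top');b=snap('scene');cv2.imwrite('pics/s3.png',np.hstack([cv2.resize(a[180:270,150:310],None,fx=2.5,fy=2.5),cv2.resize(b[150:260,170:310],(400,225))]))
rec('vent_tip','scene');rec('vent_tip','top');to([.545,.36,.28])
E
```

```text
time: 31.88
tool_pos: [0.5259, 0.0185, 0.2658]
orientation: [179.4, -0.9, 4.2]
force: [1.8, 0.2, -0.2]
finger_gap: 0.0176
t 31.88 [0.5259 0.0185 0.2658] [179.44  -0.93   4.16] F [ 1.8  0.2 -0.2] gap 0.0176 j [ 1.1 11.3 89.9 -0.5 77.8 -2.9]
vent_tip scene 0.73 [0.5287 0.3144 0.1423] [184. 179.]
vent_tip scene 0.45 [ 0.5287 -0.0195  0.076 ] [276. 236.]
shift [ 0.047  -0.338  -0.0196]
```

View pics/s3.png

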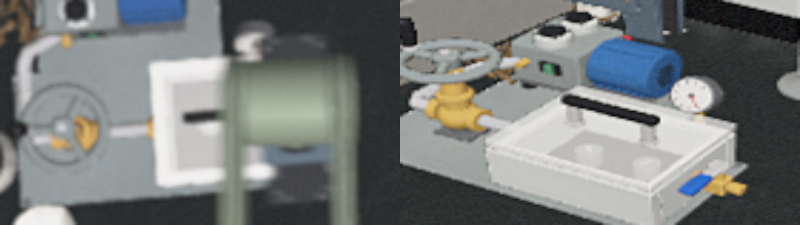

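The blue lever now lies along the chamber wall at (695,185), so the vent is shut, and the lid hasn't moved. On to the handwheel.

```bash
python3 -m jog '[[0.005,-0.04,-0.01,0,1],[0.01,-0.08,-0.02,0,1],[0.016,-0.12,-0.02,0,1],[0.022,-0.16,-0.02,0,1],[0.028,-0.2,-0.02,0,1],[0.033,-0.24,-0.02,0,1],[0.04,-0.28,-0.02,0,1],[0.047,-0.32,-0.02,0,1],[0.047,-0.338,-0.02,0,1],[0.047,-0.338,-0.02,0,1]]'; python3 -m jog '[[0,0,0,0,1],[0,0,0,0,1]]'; python3 - <<'E'
from h import *
st();a=snap('wrist','w10');st();rec('wheel_handle','wrist');rec('wheel_hub','wrist');np.save('w10.npy',POSE['wrist'])
cv2.imwrite('pics/w10c.png',cv2.resize(a[0:310,100:460],None,fx=1.9,fy=1.9))
E
```

```text
time: 32.92
tool_pos: [0.5445, 0.3625, 0.2786]
orientation: [179.4, -0.5, 4.7]
force: [-1.0, -0.4, -0.2]
finger_gap: 0.0909
time: 33.08
tool_pos: [0.5445, 0.3608, 0.2781]
orientation: [179.3, -0.4, 4.6]
force: [-0.1, -0.9, 0.3]
finger_gap: 0.0912
t 33.08 [0.5445 0.3608 0.2781] [179.32  -0.41   4.62] F [-0.1 -0.9  0.3] gap 0.0912 j [32.9 23.8 70.3 -0.8 85.9 28.4]
t 33.13 [0.5446 0.3606 0.2785] [179.34  -0.44   4.59] F [-0.5 -0.2 -0.7] gap 0.0912 j [32.9 23.8 70.3 -0.8 85.9 28.4]
wheel_handle wrist 0.82 [0.5389 0.3173 0.1417] [275. 233.]
wheel_hub wrist 0.95 [0.535  0.3153 0.145 ] [271. 235.]
```

View pics/w10c.png

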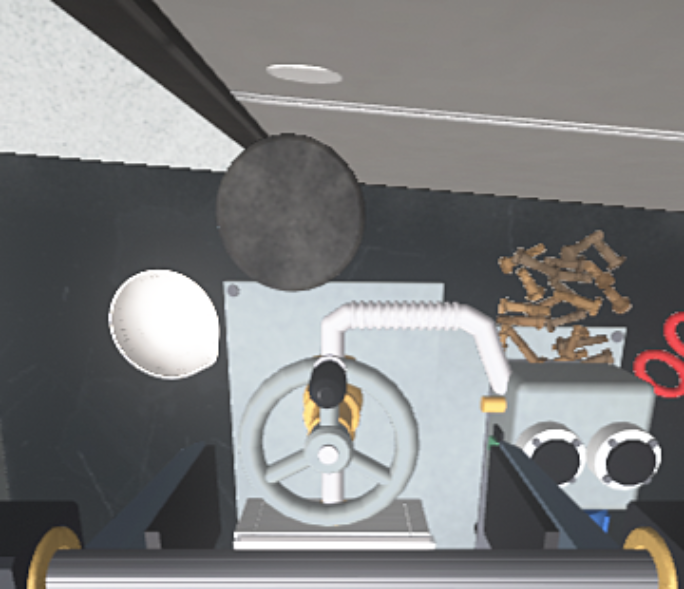

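```bash
python3 - <<'E'
from h import *
c=lambda u,v:(u/1.9+100,v/1.9)
for n,p,zs in [('wheel c',(328,440),(.136,)),('hub',(328,455),(.136,.15,.16)),('L',(238,440),(.136,)),('R',(418,440),(.136,)),('T',(328,355),(.136,)),('B',(328,525),(.136,)),('handletop',(329,380),(.19,.2)),('handlebase',(328,403),(.148,))]:
    for z in zs: print(n,z,ray('wrist',c(*p),z).round(4))
for p in [(.539,.324,.136),(.535,.374,.171),(.535,.374,.195),(.535,.374,.148)]: print(p,((pix('wrist',p)-[100,0])*1.9).round())
E
```

```text
wheel c 0.136 [0.5366 0.3165 0.136 ]
hub 0.136 [0.5373 0.3062 0.136 ]
hub 0.15 [0.5373 0.3121 0.15  ]
hub 0.16 [0.5373 0.3164 0.16  ]
L 0.136 [0.4795 0.3121 0.136 ]
R 0.136 [0.5938 0.3209 0.136 ]
T 0.136 [0.5328 0.3716 0.136 ]
B 0.136 [0.5407 0.2555 0.136 ]
handletop 0.19 [0.535  0.3708 0.19  ]
handletop 0.2 [0.5352 0.3736 0.2   ]
handlebase 0.148 [0.535 0.345 0.148]
(0.539, 0.324, 0.136) [333. 429.]
(0.535, 0.374, 0.171) [330. 365.]
(0.535, 0.374, 0.195) [329. 377.]
(0.535, 0.374, 0.148) [331. 356.]
```

Handle top is at (329,390) and the wheel's rim centre at (328,440). That puts the hub at about (0.537, 0.315) and the handle at about (0.535, 0.365), so I'll go down onto it.

```bash
python3 -m jog '[[-0.0092,-0.005,0,0,1],[-0.0092,-0.005,0.03,0,1],[-0.0092,-0.005,0.06,0,1],[-0.0092,-0.005,0.09,0,1],[-0.0092,-0.005,0.12,0,1],[-0.0092,-0.005,0.138,0,1],[-0.0092,-0.005,0.138,0,1],[-0.0092,-0.005,0.138,0,1],[-0.0092,-0.005,0.138,0,0.5],[-0.0092,-0.005,0.138,0,0.2]]' 20; python3 -m jog '[[0,0,0,0,0.1],[0,0,0,0,0.1],[0,0,0,0,0.1],[0,0,0,0,0.1],[0,0,0,0,0.1],[0,0,0,0,0.1],[0,0,0,0,0.1],[0,0,0,0,0.1],[0,0,0,0,0.1]]'; python3 - <<'E'
from h import *
st();a=snap('wrist','w11')
cv2.imwrite('pics/w11c.png',cv2.resize(a[120:300,180:380],None,fx=2.5,fy=2.5))
E
```

```text
time: 34.07
tool_pos: [0.5375, 0.3642, 0.1433]
orientation: [179.5, -0.7, 4.6]
force: [0.3, 0.5, 0.3]
finger_gap: 0.0806
time: 34.82
tool_pos: [0.5367, 0.3641, 0.1431]
orientation: [179.5, -0.6, 4.6]
force: [-2.7, -0.1, 0.6]
finger_gap: 0.0206
t 34.82 [0.5367 0.3641 0.1431] [179.49  -0.59   4.55] F [-2.7 -0.1  0.6] gap 0.0206 j [33.5 26.9 84.5 -0.8 68.3 29.3]
```

View pics/w11c.png

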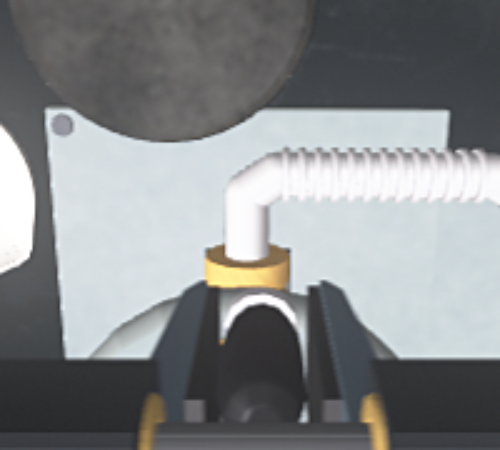

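The handle is between the pads (gap 20.6 mm). I'll lead it anticlockwise through 90° first, watching the force.

```bash
python3 -m jog '[[-0.0129,0.0017,0,0,0.1],[-0.025,0.0067,0,0,0.1],[-0.0354,0.0146,0,0,0.1],[-0.0433,0.025,0,0,0.1],[-0.0483,0.0371,0,0,0.1],[-0.05,0.05,0,0,0.1],[-0.05,0.05,0,0,0.1]]'; python3 - <<'E'
from h import *
st()
E
```

```text
time: 35.45
tool_pos: [0.4852, 0.3083, 0.143]
orientation: [179.4, 0.0, 4.5]
force: [-13.8, -3.0, 7.3]
finger_gap: 0.0201
t 35.45 [0.4852 0.3083 0.143 ] [1.7937e+02 3.0000e-02 4.5100e+00] F [-13.8  -3.    7.3] gap 0.0201 j [31.6 20.9 94.5 -0.6 65.  27.4]
```

```bash
cat > circ.py <<'E'
from h import *
import sys
def circ(C,r,step,n=10,phi=None):
    s=st();p=np.array(s['tool_pos']);y=np.radians(s['orientation'][2]);ph0=np.degrees(np.arctan2(p[1]-C[1],p[0]-C[0]));print('phi',ph0.round(1),'rad',np.hypot(*(p[:2]-C)).round(4))
    if phi is None: phi=ph0
    for k in range(1,n+1):
        a=np.radians(phi+step*k);d=np.array(C)+r*np.array([np.cos(a),np.sin(a)])-p[:2]
        print('[%.4f,%.4f,0,0,0.1]'%(d[0]*np.cos(y)+d[1]*np.sin(y),d[0]*np.sin(y)-d[1]*np.cos(y)),end=',')
    print()
E
python3 -c "
from circ import *
circ((.535,.3142),.05,20)"
```

```text
t 35.45 [0.4852 0.3083 0.143 ] [1.7937e+02 3.0000e-02 4.5100e+00] F [-13.8  -3.    7.3] gap 0.0201 j [31.6 20.9 94.5 -0.6 65.  27.4]
phi -173.2 rad 0.0501
[0.0038,0.0170,0,0,0.1],[0.0131,0.0316,0,0,0.1],[0.0268,0.0423,0,0,0.1],[0.0434,0.0476,0,0,0.1],[0.0607,0.0469,0,0,0.1],[0.0768,0.0403,0,0,0.1],[0.0897,0.0286,0,0,0.1],[0.0977,0.0132,0,0,0.1],[0.1001,-0.0040,0,0,0.1],[0.0964,-0.0209,0,0,0.1],
```

```bash
python3 -m jog '[[0.004,0.017,0,0,0.1],[0.013,0.0315,0,0,0.1],[0.027,0.042,0,0,0.1],[0.0435,0.0475,0,0,0.1],[0.0605,0.047,0,0,0.1]]'; python3 -c "
from circ import *
circ((.535,.3142),.05,20)"
```

```text
time: 35.87
tool_pos: [0.5483, 0.2657, 0.1431]
orientation: [179.4, 0.2, 4.4]
force: [-6.1, 5.5, 0.2]
finger_gap: 0.0205
t 35.87 [0.5483 0.2657 0.1431] [179.42   0.21   4.44] F [-6.1  5.5  0.2] gap 0.0205 j [25.  23.8 89.7 -0.5 66.9 20.8]
phi -74.7 rad 0.0503
[0.0162,-0.0065,0,0,0.1],[0.0293,-0.0178,0,0,0.1],[0.0378,-0.0330,0,0,0.1],[0.0405,-0.0502,0,0,0.1],[0.0372,-0.0672,0,0,0.1],[0.0283,-0.0821,0,0,0.1],[0.0148,-0.0931,0,0,0.1],[-0.0016,-0.0988,0,0,0.1],[-0.0189,-0.0985,0,0,0.1],[-0.0352,-0.0923,0,0,0.1],
```

```bash
python3 -m jog '[[0.016,-0.0065,0,0,0.1],[0.0293,-0.0178,0,0,0.1],[0.0378,-0.033,0,0,0.1],[0.0405,-0.05,0,0,0.1],[0.037,-0.067,0,0,0.1],[0.0283,-0.082,0,0,0.1],[0.0148,-0.093,0,0,0.1],[-0.0016,-0.0988,0,0,0.1],[-0.019,-0.0985,0,0,0.1],[-0.035,-0.0923,0,0,0.1]]'; python3 -c "
from circ import *
circ((.535,.3142),.05,22)"
```

```text
time: 36.7
tool_pos: [0.5079, 0.3565, 0.1432]
orientation: [179.5, -0.1, 4.5]
force: [4.5, -1.9, 0.9]
finger_gap: 0.0205
t 36.7 [0.5079 0.3565 0.1432] [ 1.7954e+02 -1.4000e-01  4.5100e+00] F [ 4.5 -1.9  0.9] gap 0.0205 j [34.3 24.7 88.3 -0.5 67.1 30. ]
phi 122.7 rad 0.0503
[-0.0147,0.0123,0,0,0.1],[-0.0239,0.0290,0,0,0.1],[-0.0261,0.0479,0,0,0.1],[-0.0212,0.0664,0,0,0.1],[-0.0096,0.0816,0,0,0.1],[0.0068,0.0913,0,0,0.1],[0.0256,0.0943,0,0,0.1],[0.0442,0.0899,0,0,0.1],[0.0598,0.0789,0,0,0.1],[0.0701,0.0629,0,0,0.1],
```

```bash
python3 -m jog '[[-0.0147,0.0123,0,0,0.1],[-0.024,0.029,0,0,0.1],[-0.026,0.048,0,0,0.1],[-0.021,0.0665,0,0,0.1],[-0.0096,0.0816,0,0,0.1],[0.0068,0.0913,0,0,0.1],[0.0256,0.0943,0,0,0.1],[0.0442,0.09,0,0,0.1],[0.06,0.079,0,0,0.1],[0.07,0.063,0,0,0.1]]'; python3 -c "
from circ import *
circ((.535,.3142),.05,22)"
```

```text
time: 37.53
tool_pos: [0.582, 0.298, 0.1431]
orientation: [179.4, 0.1, 4.4]
force: [-7.9, -1.1, 3.4]
finger_gap: 0.0202
t 37.53 [0.582  0.298  0.1431] [1.7944e+02 1.3000e-01 4.4000e+00] F [-7.9 -1.1  3.4] gap 0.0202 j [26.4 27.7 83.2 -0.5 69.5 22.1]
phi -19.0 rad 0.0498
[0.0043,-0.0185,0,0,0.1],[0.0012,-0.0374,0,0,0.1],[-0.0088,-0.0536,0,0,0.1],[-0.0242,-0.0649,0,0,0.1],[-0.0427,-0.0697,0,0,0.1],[-0.0616,-0.0672,0,0,0.1],[-0.0782,-0.0578,0,0,0.1],[-0.0900,-0.0428,0,0,0.1],[-0.0954,-0.0245,0,0,0.1],[-0.0936,-0.0055,0,0,0.1],
```

```bash
python3 -m jog '[[0.0043,-0.0185,0,0,0.1],[0.001,-0.0374,0,0,0.1],[-0.009,-0.0536,0,0,0.1],[-0.024,-0.065,0,0,0.1],[-0.0427,-0.0697,0,0,0.1],[-0.0616,-0.067,0,0,0.1],[-0.078,-0.058,0,0,0.1],[-0.09,-0.043,0,0,0.1],[-0.0954,-0.0245,0,0,0.1],[-0.0936,-0.0055,0,0,0.1]]'; python3 -c "
from circ import *
circ((.535,.3142),.05,10)"
```

```text
time: 38.37
tool_pos: [0.4873, 0.2972, 0.1432]
orientation: [179.6, 0.1, 4.5]
force: [2.7, 5.5, -7.0]
finger_gap: 0.0207
t 38.37 [0.4873 0.2972 0.1432] [1.7959e+02 8.0000e-02 4.4800e+00] F [ 2.7  5.5 -7. ] gap 0.0207 j [30.4 20.5 95.1 -0.4 64.7 26.1]
phi -160.4 rad 0.0506
[0.0036,0.0080,0,0,0.1],[0.0080,0.0156,0,0,0.1],[0.0136,0.0222,0,0,0.1],[0.0203,0.0278,0,0,0.1],[0.0278,0.0322,0,0,0.1],[0.0360,0.0351,0,0,0.1],[0.0446,0.0366,0,0,0.1],[0.0533,0.0366,0,0,0.1],[0.0619,0.0351,0,0,0.1],[0.0701,0.0321,0,0,0.1],
```

```bash
python3 -m jog '[[0.0036,0.008,0,0,0.1],[0.008,0.0156,0,0,0.1],[0.0136,0.0222,0,0,0.1],[0.02,0.0278,0,0,0.1],[0.028,0.032,0,0,0.1],[0.036,0.035,0,0,0.1],[0.0446,0.0366,0,0,0.1],[0.0533,0.0366,0,0,0.1],[0.0533,0.0366,0,0,0.1]]'; python3 -c "
from circ import *
circ((.535,.3142),.05,6)"
```

```text
time: 39.12
tool_pos: [0.5462, 0.2654, 0.1437]
orientation: [179.6, -0.1, 4.4]
force: [0.4, 0.5, 0.8]
finger_gap: 0.0092
t 39.12 [0.5462 0.2654 0.1437] [ 1.7963e+02 -1.1000e-01  4.4500e+00] F [0.4 0.5 0.8] gap 0.0092 j [25.1 23.5 90.2 -0.4 66.4 20.8]
phi -77.1 rad 0.0501
[0.0051,-0.0011,0,0,0.1],[0.0101,-0.0027,0,0,0.1],[0.0149,-0.0048,0,0,0.1],[0.0195,-0.0073,0,0,0.1],[0.0237,-0.0104,0,0,0.1],[0.0277,-0.0138,0,0,0.1],[0.0312,-0.0177,0,0,0.1],[0.0343,-0.0219,0,0,0.1],[0.0370,-0.0264,0,0,0.1],[0.0391,-0.0312,0,0,0.1],
```

```bash
python3 -m jog '[[0,0,-0.03,0,0.1],[0,0,-0.06,0,0.1],[0,-0.03,-0.1,0,0.1],[0,-0.06,-0.135,0,0.5],[0,-0.095,-0.135,0,0.9],[0,-0.095,-0.135,0,1],[0,-0.095,-0.135,0,1],[0,-0.095,-0.135,0,1]]'; python3 - <<'E'
from h import *
st();a=snap('wrist','w12');st();np.save('w12.npy',POSE['wrist'])
cv2.imwrite('pics/w12c.png',cv2.resize(a[0:310,100:460],None,fx=1.9,fy=1.9))
rec('wheel_handle','wrist')
E
```

```text
time: 39.78
tool_pos: [0.5384, 0.3608, 0.2771]
orientation: [179.5, -0.0, 4.5]
force: [0.7, -0.3, -1.2]
finger_gap: 0.0398
t 39.78 [0.5384 0.3608 0.2771] [ 1.7954e+02 -4.0000e-02  4.4900e+00] F [ 0.7 -0.3 -1.2] gap 0.0398 j [33.  23.4 71.  -0.4 85.8 28.6]
t 39.83 [0.5384 0.3601 0.2769] [ 1.7953e+02 -1.0000e-02  4.4300e+00] F [ 0.5 -0.4  0.9] gap 0.0434 j [33.  23.4 71.  -0.4 85.8 28.6]
wheel_handle wrist 0.68 [0.5415 0.3255 0.1417] [284. 227.]
```

View pics/w12c.png

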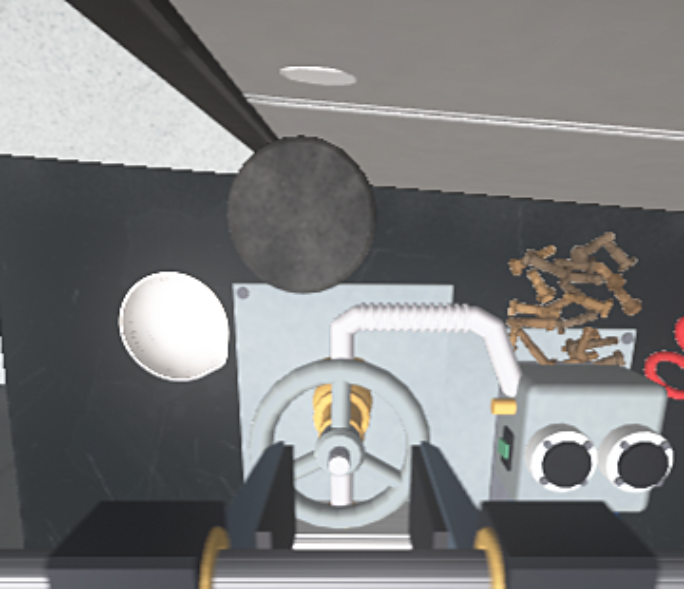

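The handle is not visible. The spokes repeat every 120°, and the left finger hides where I expect the handle, near (290,440). That was my last allowed picture, so I'll locate the handle by projecting its shape at each angle and scoring darkness.

```bash
cat > hand.py <<'E'
from h import *
def proj(T,K,P):
    q=(np.asarray(P)-T[:3,3])@T[:3,:3];u=q@K.T;return u[:,:2]/u[:,2:]
def score(img,T,C=(.5355,.3145),r=.05,top=5):
    K=np.array(ctrl.camera_info('wrist')['mtx']);g=cv2.cvtColor(img,cv2.COLOR_BGR2GRAY).astype(float);out=[]
    t=np.radians(np.arange(0,360,20))
    for ph in range(0,360,3):
        a=np.radians(ph);h=np.array([C[0]+r*np.cos(a),C[1]+r*np.sin(a)])
        P=np.array([[h[0]+.0095*np.cos(x),h[1]+.0095*np.sin(x),z] for x in t for z in(.15,.192)])
        Q=np.array([[h[0]+.017*np.cos(x),h[1]+.017*np.sin(x),z] for x in t for z in(.15,.192)])
        m=np.zeros(g.shape,np.uint8);o=m.copy()
        cv2.fillConvexPoly(m,cv2.convexHull(proj(T,K,P).astype(np.int32)),1);cv2.fillConvexPoly(o,cv2.convexHull(proj(T,K,Q).astype(np.int32)),1);o=(o>0)&(m==0)
        if m.sum()<100 or not o.any(): continue
        out.append((round((g[m>0]<60).mean()-(g[o]<60).mean(),2),round((g[m>0]<60).mean(),2),ph))
    out.sort(reverse=True);print(out[:top])
E
python3 - <<'E'
from hand import *
for n in ('w10','w12'): score(cv2.imread(f'pics/{n}.png'),np.load(n+'.npy'))
E
python3 -m jog '[[-0.025,0.04,-0.03,0,1],[-0.05,0.08,-0.04,0,1],[-0.05,0.11,-0.04,0,1],[-0.05,0.11,-0.04,0,1],[-0.05,0.11,-0.04,0,1],[-0.05,0.11,-0.04,0,1]]'
python3 - <<'E'
from hand import *
st();a=snap('wrist','w13');np.save('w13.npy',POSE['wrist']);score(a,POSE['wrist'],top=10);rec('wheel_handle','wrist');rec('wheel_hub','wrist')
E
```

```text
[(np.float64(0.14), np.float64(0.15), 90), (np.float64(0.12), np.float64(0.13), 93), (np.float64(0.08), np.float64(0.11), 87), (np.float64(0.06), np.float64(0.1), 96), (np.float64(0.06), np.float64(0.1), 84)]
[(np.float64(0.59), np.float64(0.73), 228), (np.float64(0.56), np.float64(0.71), 231), (np.float64(0.48), np.float64(0.67), 225), (np.float64(0.4), np.float64(0.6), 234), (np.float64(0.31), np.float64(0.6), 222)]
time: 40.38
tool_pos: [0.4972, 0.2459, 0.3176]
orientation: [179.6, 0.0, 4.3]
force: [-0.7, 0.3, -0.2]
finger_gap: 0.087
t 40.38 [0.4972 0.2459 0.3176] [179.58   0.     4.27] F [-0.7  0.3 -0.2] gap 0.087 j [25.4 13.7 79.5 -0.4 86.9 21.1]
[(np.float64(0.27), np.float64(0.27), 216), (np.float64(0.24), np.float64(0.26), 213), (np.float64(0.18), np.float64(0.22), 210), (np.float64(0.14), np.float64(0.2), 207), (np.float64(0.11), np.float64(0.18), 204), (np.float64(0.11), np.float64(0.17), 219), (np.float64(0.1), np.float64(0.16), 201), (np.float64(0.08), np.float64(0.13), 198), (np.float64(0.05), np.float64(0.11), 195), (np.float64(0.01), np.float64(0.04), 234)]
wheel_handle wrist 0.97 [0.5347 0.3147 0.1399] [319. 138.]
wheel_handle wrist 0.59 [0.6214 0.2992 0.059 ] [369. 151.]
wheel_hub wrist 0.96 [0.5347 0.311  0.1447] [319. 142.]
```

```bash
sed -i 's/<60/<TH/g; s/,top=5)/,top=5,TH=90)/' hand.py; python3 - <<'E'
from hand import *
for th in (75,90,105):
  for n in ('w10','w13'): score(cv2.imread(f'pics/{n}.png'),np.load(n+'.npy'),C=(.535,.3145),TH=th)
p=np.array([.535+.05*np.cos(np.radians(213)),.3145+.05*np.sin(np.radians(213)),.14]);print(p);to(p)
E
```

```text
[(np.float64(0.63), np.float64(0.63), 90), (np.float64(0.58), np.float64(0.6), 93), (np.float64(0.5), np.float64(0.55), 87), (np.float64(0.38), np.float64(0.48), 96), (np.float64(0.32), np.float64(0.45), 84)]
[(np.float64(0.74), np.float64(0.76), 216), (np.float64(0.73), np.float64(0.75), 213), (np.float64(0.58), np.float64(0.65), 219), (np.float64(0.57), np.float64(0.65), 210), (np.float64(0.4), np.float64(0.54), 222)]
[(np.float64(0.76), np.float64(0.78), 90), (np.float64(0.71), np.float64(0.74), 93), (np.float64(0.61), np.float64(0.68), 87), (np.float64(0.52), np.float64(0.63), 96), (np.float64(0.39), np.float64(0.54), 84)]
[(np.float64(0.77), np.float64(0.79), 216), (np.float64(0.75), np.float64(0.78), 213), (np.float64(0.6), np.float64(0.68), 219), (np.float64(0.59), np.float64(0.68), 210), (np.float64(0.42), np.float64(0.57), 222)]
[(np.float64(0.75), np.float64(0.81), 90), (np.float64(0.69), np.float64(0.76), 93), (np.float64(0.58), np.float64(0.71), 87), (np.float64(0.51), np.float64(0.65), 96), (np.float64(0.36), np.float64(0.58), 84)]
[(np.float64(0.77), np.float64(0.82), 213), (np.float64(0.76), np.float64(0.81), 216), (np.float64(0.6), np.float64(0.71), 219), (np.float64(0.6), np.float64(0.71), 210), (np.float64(0.41), np.float64(0.6), 222)]
[0.49306647 0.28726805 0.14      ]
shift [-0.0008 -0.0416  0.1765]
```

The fit is clean: handle now at about 214.5° in world axes, having started at about 91°. I'll regrip harder and test whether it is at the stop or only slipped.

```bash
python3 -m jog '[[-0.001,-0.0416,0,0,1],[-0.001,-0.0416,0.03,0,1],[-0.001,-0.0416,0.06,0,1],[-0.001,-0.0416,0.09,0,1],[-0.001,-0.0416,0.12,0,1],[-0.001,-0.0416,0.15,0,1],[-0.001,-0.0416,0.174,0,1],[-0.001,-0.0416,0.176,0,1],[-0.001,-0.0416,0.176,0,1]]' 45; python3 -m jog '[[0,0,0,0,0.1],[0,0,0,0,0.1],[0,0,0,0,0.1],[0,0,0,0,0.1],[0,0,0,0,0.1],[0,0,0,0,0.1],[0,0,0,0,0.1],[0,0,0,0,0.1],[0,0,0,0,0.1],[0,0,0,0,0.1]]'; python3 -c "
from circ import *
circ((.535,.3145),.05,5,4)"
```

```text
time: 41.28
tool_pos: [0.4923, 0.288, 0.1387]
orientation: [179.5, 0.2, 4.5]
force: [-0.6, -0.0, -1.0]
finger_gap: 0.0912
time: 42.12
tool_pos: [0.4921, 0.2883, 0.1386]
orientation: [179.5, 0.3, 4.5]
force: [-0.3, 0.6, 0.1]
finger_gap: 0.0271
t 42.12 [0.4921 0.2883 0.1386] [179.47   0.26   4.51] F [-0.3  0.6  0.1] gap 0.0271 j [29.4 20.7 95.4 -0.4 64.4 25.1]
phi -148.6 rad 0.0503
[0.0024,0.0037,0,0,0.1],[0.0049,0.0073,0,0,0.1],[0.0077,0.0106,0,0,0.1],[0.0107,0.0137,0,0,0.1],
```

```bash
python3 -m jog '[[0,0,0,0,0.1],[0,0,0,0,0.1],[0,0,0,0,0.1],[0,0,0,0,0.1]]'; python3 -m jog '[[0.0024,0.0037,0,0,0.1],[0.005,0.0073,0,0,0.1],[0.0077,0.0106,0,0,0.1],[0.0077,0.0106,0,0,0.1],[0.0077,0.0106,0,0,0.1]]'; python3 -c "
from circ import *
circ((.535,.3145),.05,10,9)"
```

```text
time: 42.45
tool_pos: [0.4923, 0.2885, 0.1387]
orientation: [179.5, 0.2, 4.5]
force: [0.2, 0.6, -0.5]
finger_gap: 0.0197
time: 42.87
tool_pos: [0.4961, 0.2832, 0.1387]
orientation: [-179.9, 0.7, 4.4]
force: [-13.3, 15.0, 1.6]
finger_gap: 0.0201
t 42.87 [0.4961 0.2832 0.1387] [-179.92    0.75    4.36] F [-13.3  15.    1.6] gap 0.0201 j [28.3 20.9 95.1  0.4 64.7 23.8]
phi -141.2 rad 0.0499
[0.0054,0.0068,0,0,0.1],[0.0121,0.0125,0,0,0.1],[0.0196,0.0169,0,0,0.1],[0.0277,0.0200,0,0,0.1],[0.0363,0.0216,0,0,0.1],[0.0450,0.0216,0,0,0.1],[0.0536,0.0202,0,0,0.1],[0.0618,0.0173,0,0,0.1],[0.0694,0.0130,0,0,0.1],
```

A 20 N tangential reaction with hardly any movement, where 2 N turns the wheel, means it is on the hard stop, so the wheel must have started about a quarter turn open. I'll press once more briefly to be sure, then back off 90°.

```bash
python3 -m jog '[[0.004,0.005,0,0,0.1],[0.005,0.0065,0,0,0.1],[0.005,0.0065,0,0,0.1],[0.005,0.0065,0,0,0.1]]'; python3 -c "
from circ import *
circ((.535,.3145),.05,-10,10)"
```

```text
time: 43.2
tool_pos: [0.496, 0.2834, 0.1387]
orientation: [-179.2, 1.3, 4.2]
force: [-16.0, 19.6, 2.5]
finger_gap: 0.02
t 43.2 [0.496  0.2834 0.1387] [-179.19    1.34    4.22] F [-16.   19.6   2.5] gap 0.02 j [27.8 21.  94.9  1.4 65.  23. ]
phi -141.5 rad 0.0499
[-0.0044,-0.0075,0,0,0.1],[-0.0072,-0.0158,0,0,0.1],[-0.0087,-0.0244,0,0,0.1],[-0.0085,-0.0331,0,0,0.1],[-0.0069,-0.0416,0,0,0.1],[-0.0038,-0.0498,0,0,0.1],[0.0006,-0.0573,0,0,0.1],[0.0063,-0.0639,0,0,0.1],[0.0130,-0.0694,0,0,0.1],[0.0206,-0.0737,0,0,0.1],
```

```bash
python3 -m jog '[[-0.0044,-0.0075,0,0,0.1],[-0.0072,-0.0158,0,0,0.1],[-0.0087,-0.0244,0,0,0.1],[-0.0085,-0.0331,0,0,0.1],[-0.007,-0.0416,0,0,0.1],[-0.0038,-0.05,0,0,0.1],[0.0006,-0.0573,0,0,0.1],[0.0063,-0.064,0,0,0.1],[0.013,-0.0694,0,0,0.1],[0.013,-0.0694,0,0,0.1]]'; python3 -m jog '[[0,0,0,0,0.2],[0,0,0,0,0.4],[0,0,0,0,0.6],[0,0,0,0,0.8],[0,0,0,0,1],[0,0,0,0,1],[0,0,0,0,1],[0,0,-0.03,0,1],[0,0,-0.07,0,1],[0,0,-0.11,0,1]]' 20; python3 -m jog '[[0.01,-0.01,-0.04,0,1],[0.02,-0.02,-0.06,0,1],[0.03,-0.03,-0.06,0,1],[0.03,-0.03,-0.06,0,1],[0.03,-0.03,-0.06,0,1],[0.03,-0.03,-0.06,0,1]]';  python3 - <<'E'
from hand import *
st();a=snap('wrist','w14');np.save('w14.npy',POSE['wrist'])
for th in (75,90): score(a,POSE['wrist'],C=(.535,.3145),TH=th)
E
```

```text
time: 44.03
tool_pos: [0.5044, 0.3566, 0.1388]
orientation: [-179.0, 1.3, 4.2]
force: [-2.5, 5.8, -6.3]
finger_gap: 0.0197
time: 44.87
tool_pos: [0.5065, 0.3543, 0.2491]
orientation: [-179.0, 1.5, 4.2]
force: [-0.3, 0.6, 0.6]
finger_gap: 0.0778
time: 45.37
tool_pos: [0.535, 0.3848, 0.3076]
orientation: [-179.1, 1.6, 4.2]
force: [0.4, -0.7, -0.3]
finger_gap: 0.0911
t 45.37 [0.535  0.3848 0.3076] [-179.15    1.62    4.2 ] F [ 0.4 -0.7 -0.3] gap 0.0911 j [33.9 24.7 64.8  1.5 91.5 29.7]
[(np.float64(0.69), np.float64(0.7), 123), (np.float64(0.69), np.float64(0.7), 120), (np.float64(0.6), np.float64(0.65), 126), (np.float64(0.52), np.float64(0.6), 117), (np.float64(0.44), np.float64(0.55), 129)]
[(np.float64(0.74), np.float64(0.74), 123), (np.float64(0.73), np.float64(0.74), 120), (np.float64(0.64), np.float64(0.69), 126), (np.float64(0.55), np.float64(0.64), 117), (np.float64(0.47), np.float64(0.58), 129)]
```

The vision check puts the handle at about 122°, against 214.5° at the stop: backed off about 92°, a quarter turn. I'll clear the arm and compare the scene with the earlier lid and vent pictures.

```bash
python3 -m jog '[[0.005,0.04,0,0,1],[0.01,0.08,0,0,1],[0.015,0.12,0,0,1],[0.02,0.16,0,0,1],[0.025,0.2,0,0,1],[0.03,0.24,0,0,1],[0.035,0.28,0,0,1],[0.04,0.32,0,0,1],[0.045,0.36,0,0,1],[0.05,0.4,0,0,1]]'; python3 -m jog '[[0.01,0.03,0.03,0,1],[0.02,0.06,0.06,0,1],[0.03,0.1,0.08,0,1],[0.03,0.1,0.08,0,1],[0.03,0.1,0.08,0,1],[0.03,0.1,0.08,0,1]]'; python3 - <<'E'
from hand import *
st();a=snap('scene','s4');r=cv2.imread('pics/s2.png')
c=cv2.resize(a[150:290,150:330],None,fx=4,fy=4,interpolation=cv2.INTER_CUBIC)
f=lambda x:cv2.cvtColor(x,cv2.COLOR_BGR2GRAY)
for nm,(x0,x1,y0,y1) in dict(lid=(195,480,175,390),handle=(295,450,175,290),body=(195,480,300,470),mounts=(290,470,260,350)).items():
    A=f(r)[y0:y1,x0:x1];m=cv2.matchTemplate(f(c)[y0-24:y1+24,x0-24:x1+24],A,cv2.TM_CCOEFF_NORMED);print(nm,round(m.max(),3),'shift px/4',(np.array(cv2.minMaxLoc(m)[3])-24)/4)
hsv=cv2.cvtColor(a,cv2.COLOR_BGR2HSV)[225:250,255:310];m=cv2.inRange(hsv,(105,130,60),(130,255,255));ys,xs=np.nonzero(m);print('blue',xs.mean()+255,ys.mean()+225,len(xs))
y=np.radians(4);P=lambda x,yy:[.5515+x*np.cos(y)-yy*np.sin(y),.1105+x*np.sin(y)+yy*np.cos(y),.072]
print('shut px',pix('scene',P(-.048,-.126)),'open',pix('scene',P(0,-.174)))
for n in ['lid','mount_1','vent_tip']: rec(n,'scene')
E
```

```text
time: 46.25
tool_pos: [0.6129, -0.0126, 0.2999]
orientation: [-179.1, 1.7, 4.2]
force: [0.0, 0.4, 0.0]
finger_gap: 0.0912
time: 46.75
tool_pos: [0.6469, -0.1089, 0.2174]
orientation: [-179.1, 1.8, 4.1]
force: [0.7, 0.3, 0.9]
finger_gap: 0.0913
t 46.75 [ 0.6469 -0.1089  0.2174] [-179.06    1.75    4.13] F [0.7 0.3 0.9] gap 0.0913 j [-10.8  26.4  74.6   0.5  81.  -15. ]
lid 0.997 shift px/4 [0. 0.]
handle 1.0 shift px/4 [0. 0.]
body 0.998 shift px/4 [0. 0.]
mounts 0.996 shift px/4 [0. 0.]
blue 273.015873015873 239.95238095238096 63
shut px [272.03828377 240.09510333] open [296.09344933 236.0455126 ]
lid scene 0.89 [0.5377 0.0961 0.0798] [245. 219.]
lid scene 0.31 [ 0.7141 -0.1434  0.0757] [348. 218.]
vent_tip scene 0.47 [0.5414 0.0968 0.0805] [245. 218.]
```

```bash
python3 -c "
from h import *
print(ctrl.hand_in());st()"
```

```text
the job is handed in; nothing more can be done
None
the job is handed in; nothing more can be done
```

The job is handed in. The two mounts I found stand in the chamber with the metal section up, the lid is on the rim and the vent is shut. The pump valve went to its stop and came back a quarter turn. I had used up my pictures before the last checks, so those are numerical only.

- **Lid:** about 1 mm off the rim in x and y just before I corrected and released it. At the end it matched the picture taken after release with no shift (correlation 0.997 or better).
- **Mounts:** I saw both upright through the lid. At the end that area of the picture had not moved either, although the detector no longer reported mounts through the acrylic.
- **Vent:** the lever's blue grip is within about 1 px of where it should be when shut.
- **Pump valve:** pressing with about 25 N did not move the handle, so I took that as the stop. I then backed it off; vision gives 214° down to 122°, about 92°.

**What disagreed or went wrong:**
- **Fingertips:** they are really about 37 mm higher than the stated overhang, so my first two grasps of mount 1 closed on nothing. I corrected for this afterwards.
- **Handle slip:** my grip slid off the handle once, at the stop, and I regripped.
- **Starting angle:** I counted only about 2.35 turns to the stop, not 2.6, so the wheel must have started about a quarter turn open. No direct reading of its angle confirms this.

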